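# Gauge both heads of tensile specimens and tray them

## Robot

A 7-joint arm with a two-finger parallel gripper is mounted at the origin on the work surface. World frame = base frame: x ahead of the robot, y to its left, z up, the work surface at z = 0. Lengths are in m, angles in rad, forces in N, time in s.
With the tool pointing down it reaches from about 0.4 to 0.85 m from the base axis. Payload 10.4 kg.
Tool frame: the origin (TCP) lies at the very end of the fingers, on their centre line; the grasp point (between the pads) lies 19 mm behind it; z points along the fingers, y is the line along which they close (so a half turn about z gives the same grasp; the last joint's range is limited). The gripper opens to 85 mm and grips with 20 to 120 N. Pads are 22 mm wide; open, the fingers measure 114 mm over their backs; the gripper's body (76 mm by 85 mm) begins 54 mm behind the grasp point. The pads swing forward as they close: fully open they stand 13 mm farther back than shut.
Start: joints at [1.258, 0.332, -0.065, 1.46, 0.022, 1.35, -0.088], TCP at [0.179, -0.599, 0.207] pointing down, gripper open.
Joint ranges: [-2.6, 2.6], [-0.5, 2.12], [-1.47, 1.34], [0.16, 2.42], [-1.27, 4.41], [0.06, 2.06], [-2.6, 2.6]. Speed limits (rad/s): [2.22, 2.22, 2.79, 2.79, 3.14, 3.14, 3.14].

## Interface

Orientations are given as a unit quaternion [x, y, z, w].
In Python, from workcell import * gives the robot as it stands. The module is installed in compiled form; this text tells all that it offers.
- The arm moves only by the tool carry_out, never from a script. Its argument "motion" is a list of rows, each an object with "xyz": the shift along the tool's x, y, z in m, a list of three; "angular": the turn, a rotation vector about the tool's x, y, z in degrees, a list of three. A call has 1 to 12 rows; each row is the pose to reach, as a shift and turn from the pose commanded when the call began, along the tool's axes at that moment; what a row does not reach only later rows make up. A row lasts 1/10 s, in which the tool goes at most 50 mm and 8.59 degrees, less where a joint would pass 70% of its speed; a pose out of reach is approached as far as the arm can. A call with a gripper value outside its range is refused whole. "hand" is the opening, from 0 (shut) to 1 (fully open), set as the call begins (left out, the last holds). The fingers move at their own pace and stop on an object; "grip_force" is the grip in N (left out, the last holds). Time passes only in rows, so rows that repeat a pose let the fingers close. It gives the time, the measured TCP pose, the force, the opening and the grip force at its end, in the units of the state.
- get_obs(): the state, without advancing time (a new reading comes with each control period).
- camera(name): name is "scene" or "top" or "wrist"; returns a dict with "img" (384x512x3 uint8, red, green, blue), "fx", "fy", "cx", "cy" (pixels), "extrinsics" (4x4, takes a point from camera to world coordinates). Camera axes: x right, y up, looking along -z (the intrinsics and any distortion apply to the point x, -y, -z); pixel columns grow to the right and rows downward; lengths in m; the calibration is good to about 2 mm. A picture is of the moment at which its call begins. There is no depth.
- hand_in(): hands the job in; it is judged then, once.
The state is a dict: "clock": time; "joint_pos": joint angles; "joint_velocities": joint speeds; "tau": joint torques, N m; "position": TCP position; "ee_rot": TCP orientation; "ft_force": force on the tool from outside, world axes, zero at the start; "torque": the same for the moment, N m; "grip_width": opening from 0.0 (shut) to 1.0 (fully open); "grasp_force": force on a finger pad.
Only numpy, scipy, OpenCV 4.12 (cv2) and the standard library are available. Lean on these libraries where they do the work, as an engineer would, in place of code of your own. Each camera call takes 0.05 s, during which the arm holds its last target. There are 200 camera calls.

## Task

Check the dog-bone specimens on the board (two or three of them) one at a time in the order aluminium, black, green, skipping any that is missing: lay the specimen flat and straight on the gauge plate with its red head pushed up against the middle of the blue stop, let go and press the sprung foot down by its knob until it rests firmly on that head, keeping it there for a second to take the reading, then turn the specimen end for end and gauge its plain head against the stop in the same way. Lay each one flat on the floor of the blue tray before starting the next, so that all end there side by side with the foot sprung back up, and leave the other things on the bench where they are.

Things in the scene. Friction and masses are not known exactly. Their poses are not given: they have to be found in the camera images.
- gauge: fixed thickness gauge. Steel plate, top 12 mm above the table, local x from -140 to +120 mm, 110 mm wide. Origin on the table; +x runs along the plate towards the column (30 x 40 mm, 142 mm high, centred at x = +102), z up. An arm 34 mm wide, 112 to 140 mm above the table, reaches from the column back to x = +32. Specimens are laid along x and slid in from the -x side under the foot
- stop (a point): middle of the lower edge of the blue stop's face, at x = +70 mm, 12 mm above the table (level with the plate's top); axes as the gauge's. The stop is 60 mm wide and 16 mm high and faces -x; a specimen's end face is pushed against it
- foot_slide (a joint): sprung slide of the foot with its rod and knob, in m: 0 = fully raised (rest, pad 60 mm above the plate), grows as it goes down, to 0.058 at most. Height read = 0.060 - value. Its upward spring leaves 1.7 N to push at the top, rising 40 N per m; it springs back up by itself when let go
- knob_top (a point): centre of the flat top of the round black knob (32 mm across, yellow centre), pressed straight down; raised, it is 210 mm above the table. Once the pad has met something, the knob itself gives up to 12 mm more on an overload spring (5 N, then 0.8 N per mm; 12 to 15 N at its end). Rod and knob stand at gauge x = +50 mm, y = 0, 20 mm before the stop
- foot: the sliding foot with rod and knob; its brass pad is a disc 22 mm across and 9 mm thick on the rod's axis; origin at the centre of its underside
- board: brown cork supply board, fixed, 260 (x) x 240 (y) x 10 mm high, on which the specimens lie at the start side by side, 75 mm apart. Origin at the centre of its underside
- tray: blue open tray for finished specimens, fixed, outside 250 (x) x 240 (y) x 28 mm high, walls and floor 5 mm. Origin at the centre of its underside. It and the board stand either side of the gauge, either way round
- alu_bar: bare aluminium dog-bone tensile specimen, 200 mm long, 18 mm thick throughout: two square heads 50 long x 46 wide, joined by a waist 100 long x 24 wide. Origin in the middle of the solid; x runs lengthwise to the red-painted head (the other is plain), z is square to the flat faces. Starts flat on the board; may be absent
- black_bar: black plastic dog-bone tensile specimen, 200 mm long, 22 mm thick throughout: two square heads 50 long x 46 wide, joined by a waist 100 long x 24 wide. Origin in the middle of the solid; x runs lengthwise to the red-painted head (the other is plain), z is square to the flat faces. Starts flat on the board; may be absent
- green_bar: green plastic dog-bone tensile specimen, 200 mm long, 26 mm thick throughout: two square heads 50 long x 46 wide, joined by a waist 100 long x 24 wide. Origin in the middle of the solid; x runs lengthwise to the red-painted head (the other is plain), z is square to the flat faces. Starts flat on the board; may be absent
- alu_bar_red (a point): centre of the end face of the aluminium specimen's red head (x = +100 mm, mid thickness)
- alu_bar_plain (a point): centre of the end face of the aluminium specimen's plain head (x = -100 mm, mid thickness)
- black_bar_red (a point): centre of the end face of the black specimen's red head (x = +100 mm, mid thickness)
- black_bar_plain (a point): centre of the end face of the black specimen's plain head (x = -100 mm, mid thickness)
- green_bar_red (a point): centre of the end face of the green specimen's red head (x = +100 mm, mid thickness)
- green_bar_plain (a point): centre of the end face of the green specimen's plain head (x = -100 mm, mid thickness)
- wrench: loose steel wrench 160 mm long, bystander, on the far side of the board or tray
- driver: loose screwdriver 170 mm long, bystander, on the far side of the board or tray
- weight: brass weight 48 mm across, 55 mm high, bystander, beyond the gauge
- oil: amber jar 50 mm across, 110 mm high, bystander, beyond the gauge
- caliper: steel caliper 170 mm long, bystander, far side
Mind the look-alikes: they are no part of the job. Of the things shaped like the alu_bar, the aluminium one is meant.

How it is judged:
By the outcome, as a careful person would: the job done as asked, in the order asked, and still so for the second after the job is handed in, with the robot touching nothing.
Of alu_bar, black_bar, green_bar only 2 to 3 are there at a start; the rules pass over those that are not, and their reading is None.
At some moment in a run one of alu_bar, black_bar, green_bar may be knocked a few centimetres aside while the robot is not near it.
Once in a run the grip may slacken for a moment while it holds something.
It also fails if it takes over 210 s, if anything falls off the work surface, if the arm or the gripper's body presses on something with over 40 N, if the wrist force passes 120 N, or if a joint passes its speed limit or range.

## Working session

There is one attempt and no reset: what is moved stays moved. The work goes in short steps, Python scripts to look and compute and a tool call to move; the robot and the scene stay as the last step left them, time stands still between calls to the robot, and variables do not carry over. Pictures are saved under pics/ and viewed, at most 14 in all, crops included, and the job is handed in when it is done.

Besides the shell and the picture viewer there is one more tool, called after "Request:" by a JSON object that holds its "op" and its "data". carry_out: Moves the arm, as the interface text tells. Its arguments: {"type":"object","properties":{"motion":{"type":"array"},"hand":{"type":"number"},"grip_force":{"type":"number"}},"required":["motion"]}

```bash
mkdir -p pics
cat > h.py <<'E'
from workcell import *
import numpy as np, cv2
from scipy.spatial.transform import Rotation as R
def snap(n,f):
    c=camera(n); cv2.imwrite('pics/'+f+'.png',c['img'][:,:,::-1]); np.savez('pics/'+f,**{k:np.array(v) for k,v in c.items() if k in('img','fx','fy','cx','cy','extrinsics')}); return c
def p2w(c,u,v,z):
    E=np.array(c['extrinsics']); d=E[:3,:3]@np.array([(u-c['cx'])/c['fx'],-(v-c['cy'])/c['fy'],-1]); o=E[:3,3]
    return o+d*(z-o[2])/d[2]
def w2p(c,p):
    E=np.array(c['extrinsics']); q=E[:3,:3].T@(np.array(p)-E[:3,3]); return c['cx']-c['fx']*q[0]/q[2], c['cy']+c['fy']*q[1]/q[2]
E
python3 - <<'E'
from h import *
for n in('top','scene'):
    c=snap(n,n+'0'); print(c['fx'],c['cx'],c['cy'],np.round(c['extrinsics'],3).tolist(),[k for k in c])
a=cv2.imread('pics/top0.png'); cv2.imwrite('pics/top0b.png',cv2.resize(a,(800,600),interpolation=cv2.INTER_CUBIC))
print(get_obs())
E
```

```text
415.2262703883776 256.5797023439793 184.1101594702265 [[0.003, 0.988, -0.157, 0.34], [-1.0, 0.003, 0.0, -0.092], [0.0, 0.157, 0.988, 1.433], [0.0, 0.0, 0.0, 1.0]] ['img', 'fx', 'fy', 'cx', 'cy', 'extrinsics']
480.4690597984841 248.54825444945627 188.04541611322762 [[-0.203, -0.578, 0.79, 2.023], [0.979, -0.118, 0.165, 0.211], [-0.002, 0.807, 0.59, 1.221], [0.0, 0.0, 0.0, 1.0]] ['img', 'fx', 'fy', 'cx', 'cy', 'extrinsics']
{'clock': 0.1, 'joint_pos': array([ 1.25839261,  0.33281077, -0.0647063 ,  1.46087512,  0.02159008,
        1.34991657, -0.08852404]), 'joint_velocities': array([ 0.00194102, -0.00089466,  0.0004192 , -0.00355564,  0.00095533,
        0.00080512, -0.00033709]), 'tau': array([ 1.90075960e-03, -6.26742411e+01,  4.93476272e-02, -3.92427778e+01,
        1.62407773e-02,  7.00968914e-03,  5.67320399e-06]), 'position': array([ 0.17849506, -0.59857069,  0.20648573]), 'ee_rot': array([ 9.89519916e-01,  1.44394955e-01, -1.19179293e-04, -6.46492629e-04]), 'ft_force': array([ 0.09465345, -0.38701115,  0.29291898]), 'torque': array([ 0.00171566,  0.00992226, -0.01725272]), 'grasp_force': 0.0, 'grip_width': 1.0011260775420545}
```

View pics/top0b.png

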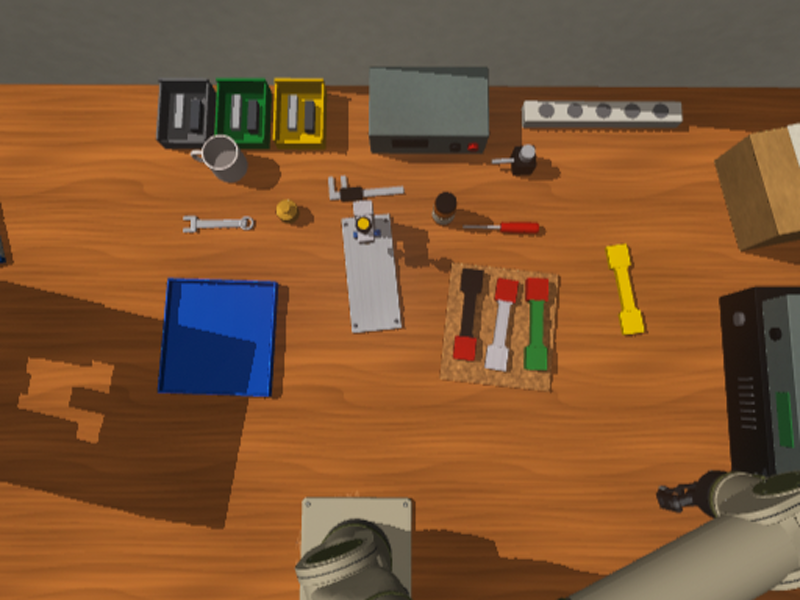

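View pics/scene0.png

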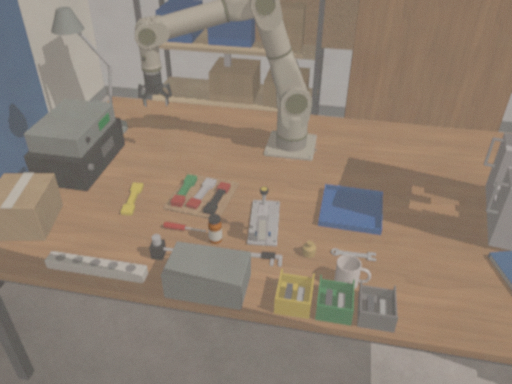

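The top view shows all three bars on the board (right of the gauge): black at about (467,315), red head towards the base; alu at (502,325) and green at (538,325), red heads away. The tray is at (220,337), the gauge runs from (377,330) to the column at (364,210). The yellow look-alike at (625,290) is to be ignored.

```bash
cat >> h.py <<'E'
def rect(mask):
    n,l,s,_=cv2.connectedComponentsWithStats(mask.astype(np.uint8)); i=1+np.argmax(s[1:,4]); p=np.argwhere(l==i)[:,::-1].astype(np.float32); return cv2.minAreaRect(p),s[i,4]
def go(x,y,z,yaw):
    "shift and turn, tool axes, to world pose with tool down, tool x at yaw deg"
    o=get_obs(); r=R.from_quat(o['ee_rot']); T=R.from_matrix(np.array([[np.cos(np.radians(yaw)),np.sin(np.radians(yaw)),0],[np.sin(np.radians(yaw)),-np.cos(np.radians(yaw)),0],[0,0,-1.]]))
    print('xyz',np.round(r.inv().apply(np.array([x,y,z])-o['position']),4).tolist(),'ang',np.round((r.inv()*T).as_rotvec(degrees=True),2).tolist())
def where():
    o=get_obs(); m=R.from_quat(o['ee_rot']).as_matrix(); print('t',round(o['clock'],2),'pos',np.round(o['position'],4),'yaw',round(np.degrees(np.arctan2(m[1,0],m[0,0])),2),'tilt',np.round(m[:2,2],4),'q',np.round(o['joint_pos'],2),'F',np.round(o['ft_force'],1),'w',round(o['grip_width'],3),'gf',round(o['grasp_force'],1))
E
cat > top.py <<'E'
from h import *
def bars(c):
    h=cv2.cvtColor(c['img'],cv2.COLOR_RGB2HSV); H,S,V=[h[:,:,i].astype(int) for i in range(3)]
    roi=np.zeros(H.shape,bool); roi[160:255,275:365]=1
    out={}
    red=((H<6)|(H>174))&(S>170)&(V>90)&roi
    n,l,s,ce=cv2.connectedComponentsWithStats(red.astype(np.uint8))
    for i in range(1,n):
        if s[i,4]>40: print('red',ce[i],s[i],np.round(p2w(c,*ce[i],.03),4))
    for k,m,z in(('alu',(S<60)&(V>120),.028),('black',(V<60),.032),('green',(H>40)&(H<80)&(S>100),.036)):
        n,l,s,ce=cv2.connectedComponentsWithStats((m&roi).astype(np.uint8)); i=1+np.argmax(s[1:,4]); p=np.argwhere(l==i)[:,::-1]; 
        w=np.array([p2w(c,u,v,z) for u,v in p])[:,:2]; r=cv2.minAreaRect(w.astype(np.float32)*1000); print(k,s[i],np.round(w.mean(0),4),r)
if __name__=='__main__':
    c=snap('top','t1'); bars(c)
    k=1/1.5625
    for n,u,v,z in(('knob',364,225,.21),('g1',342,219,.012),('g2',402,327,.012),('g3',353,332,.012),('tr',280,284,.028),('tl',166,280,.028),('bl',158,393,.028),('br',272,398,.028),('b1',452,263,.01),('b2',560,275,.01),('b3',551,391,.01),('b4',441,378,.01)): print(n,np.round(p2w(c,u*k,v*k,z),4))
    d=c['img'][120:220,205:270][:,:,::-1]; cv2.imwrite('pics/gz.png',cv2.resize(d,None,fx=6,fy=6,interpolation=cv2.INTER_CUBIC)[:600])
    w=snap('wrist','w0'); print(np.round(w['extrinsics'],3).tolist(),w['fx'])
    go(.45,-.27,.45,0); where()
E
python3 top.py
```

```text
red [323.8121547  185.25414365] [317 178  15  16 181] [ 0.5586 -0.3216  0.03  ]
red [343.46774194 184.57526882] [337 178  14  15 186] [ 0.5611 -0.3889  0.03  ]
red [297.10837438 222.28078818] [290 215  15  16 203] [ 0.432  -0.2287  0.03  ]
alu [310 192  18  46 419] [ 0.4487 -0.3036] ((459.71588134765625, -305.93719482421875), (45.71057891845703, 148.9521484375), 79.87398529052734)
black [295 172  14  43 378] [ 0.5418 -0.2416] ((531.6715698242188, -244.6218719482422), (44.45916748046875, 144.58563232421875), 89.03570556640625)
green [336 192  14  45 460] [ 0.4508 -0.3821] ((460.1455078125, -381.44696044921875), (43.617393493652344, 148.6806182861328), 88.15088653564453)
knob [ 0.6562 -0.0198  0.21  ]
g1 [0.7213 0.0416 0.012 ]
g2 [ 0.4774 -0.0943  0.012 ]
g3 [0.4661 0.0131 0.012 ]
tr [0.5697 0.1736 0.028 ]
tl [0.578  0.4243 0.028 ]
bl [0.333  0.4269 0.028 ]
br [0.3231 0.1829 0.028 ]
b1 [ 0.6212 -0.2057  0.01  ]
b2 [ 0.5946 -0.4461  0.01  ]
b3 [ 0.3393 -0.4174  0.01  ]
b4 [ 0.3666 -0.1793  0.01  ]
[[0.286, 0.912, 0.295, 0.253], [-0.958, 0.272, 0.087, -0.574], [-0.001, -0.308, 0.951, 0.374], [0.0, 0.0, 0.0, 1.0]] 290.8466661272942
xyz [0.3541, -0.2376, -0.2431] ang [-0.04, 0.01, 16.61]
t 0.2 pos [ 0.1786 -0.5987  0.2067] yaw 16.61 tilt [-0.0003  0.0007] q [ 1.26  0.33 -0.06  1.46  0.02  1.35 -0.09] F [-0.1 -0.4 -0.5] w 0.998 gf 0.0
```

View pics/gz.png

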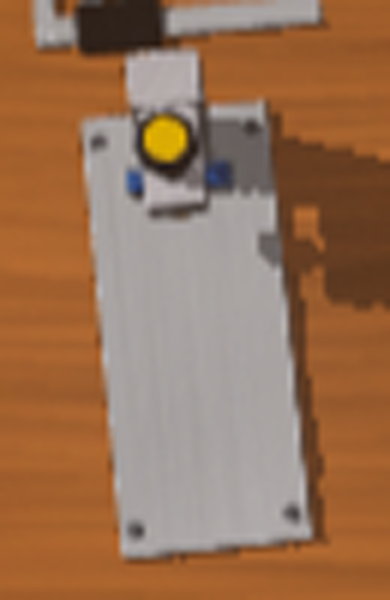

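The gauge crop shows the plate corners at TL (82,123), TR (266,100), BR (311,540), BL (122,560), the knob at (165,139) and the blue stop's ends at (135,183) and (219,173). Next I take a wrist view above the board.

Request:
{"op": "carry_out", "data": {"motion": [{"xyz":[0,0,-0.05],"angular":[0,0,0]},{"xyz":[0,0,-0.1],"angular":[0,0,0]},{"xyz":[0.3,-0.23,-0.15],"angular":[0,0,16.6]},{"xyz":[0.3,-0.23,-0.15],"angular":[0,0,16.6]},{"xyz":[0.3,-0.23,-0.15],"angular":[0,0,16.6]},{"xyz":[0.3,-0.23,-0.15],"angular":[0,0,16.6]},{"xyz":[0.3,-0.23,-0.15],"angular":[0,0,16.6]},{"xyz":[0.3,-0.23,-0.15],"angular":[0,0,16.6]},{"xyz":[0.3,-0.23,-0.15],"angular":[0,0,16.6]},{"xyz":[0.3,-0.23,-0.15],"angular":[0,0,16.6]},{"xyz":[0.3,-0.23,-0.15],"angular":[0,0,16.6]},{"xyz":[0.3,-0.23,-0.15],"angular":[0,0,16.6]}]}}

```text
clock: 1.4
position: [0.4004, -0.2927, 0.3572]
ee_rot: [1.0, 0.001, -0.0, 0.0]
ft_force: [-0.2, -1.1, -0.1]
grip_width: 1.001
grasp_force: 0.0
```

Run:
```python
from h import *
where(); c=snap('wrist','w1')
d=np.load('pics/t1.npz')
P=[p2w(d,205+(u+.5)/6-.5,120+(v+.5)/6-.5,.012) for u,v in((82,123),(266,100),(311,540),(122,560))]
print(np.round(P,4).tolist()); print([round(np.linalg.norm(P[i]-P[i-1]),4) for i in range(4)])
print('knob',p2w(d,205+165.5/6-.5,120+139.5/6-.5,.21))
```

```text
t 1.4 pos [ 0.4004 -0.2927  0.3572] yaw 0.07 tilt [-0.0002 -0.0004] q [ 0.85  0.03 -0.32  1.51  0.01  1.61 -1.04] F [-0.2 -1.1 -0.1] w 1.001 gf 0.0
[[0.7215, 0.0438, 0.012], [0.7358, -0.0642, 0.012], [0.4763, -0.0914, 0.012], [0.4646, 0.0166, 0.012]]
[np.float64(0.2584), np.float64(0.1089), np.float64(0.2609), np.float64(0.1086)]
knob [ 0.66011849 -0.01714804  0.21      ]
```

View pics/w1.png

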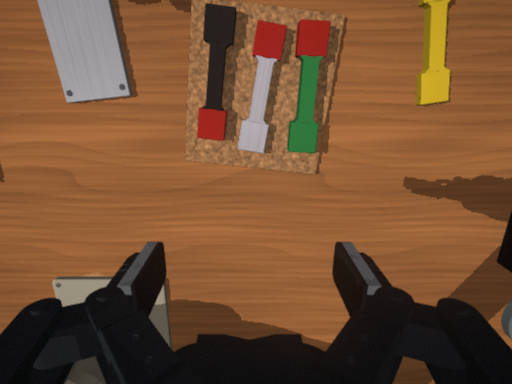

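Wrist view: the board with black (red head at (212,124), dark head at (219,25)), alu (red (270,40), plain (254,136)), green (red (313,38), plain (303,137)). The plate corners fit 260 x 110 mm, which gives gauge yaw 6° and origin (0.6095,-0.0228); the knob is at (0.659,-0.0175), in agreement.

Run:
```python
from h import *
d=np.load('pics/w1.npz')
for n,a,b,z in(('alu',(272.5,24),(251.5,148),.028),('black',(221,7),(210,137),.032),('green',(314,20),(302.5,150),.036)):
    A,B=p2w(d,*a,z)[:2],p2w(d,*b,z)[:2]; print(n,np.round(A,4),np.round(B,4),np.round((A+B)/2,4),np.linalg.norm(A-B),np.degrees(np.arctan2(*(A-B)[::-1])))
# waist axis via segmentation for alu: rows 65..115
im=d['img'].astype(int)
for r in(70,80,90,100,110):
    x=np.where(im[r,225:300].min(1)>130)[0]+225; print(r,x.min(),x.max(),np.round(p2w(d,(x.min()+x.max())/2,r,.028),4))
```

```text
alu [ 0.5792 -0.3266] [ 0.3898 -0.2955] [ 0.4845 -0.3111] 0.19192908410020754 -9.31833300345277
black [ 0.6006 -0.2494] [ 0.409  -0.2255] [ 0.5048 -0.2375] 0.19306505905057336 -7.116359523929295
green [ 0.5829 -0.3876] [ 0.3879 -0.3818] [ 0.4854 -0.3847] 0.19511341179028466 -1.6908945810016474
70 257 271 [ 0.5143 -0.3148  0.028 ]
80 255 269 [ 0.4994 -0.3119  0.028 ]
90 253 267 [ 0.4842 -0.3089  0.028 ]
100 252 265 [ 0.4687 -0.3066  0.028 ]
110 250 264 [ 0.4529 -0.3043  0.028 ]
```

Request:
{"op": "carry_out", "data": {"motion": [{"xyz":[0.084,0.017,0.2],"angular":[0,0,-85]},{"xyz":[0.084,0.017,0.2],"angular":[0,0,-85]},{"xyz":[0.084,0.017,0.2],"angular":[0,0,-85]},{"xyz":[0.084,0.017,0.2],"angular":[0,0,-85]},{"xyz":[0.084,0.017,0.2],"angular":[0,0,-85]},{"xyz":[0.084,0.017,0.2],"angular":[0,0,-85]},{"xyz":[0.084,0.017,0.2],"angular":[0,0,-85]},{"xyz":[0.084,0.017,0.2],"angular":[0,0,-85]},{"xyz":[0.084,0.017,0.2],"angular":[0,0,-85]},{"xyz":[0.084,0.017,0.2],"angular":[0,0,-85]}], "hand": 0.6}}

```text
clock: 2.45
position: [0.483, -0.3116, 0.1566]
ee_rot: [0.736, 0.677, -0.0, -0.0]
ft_force: [-0.6, 1.1, -0.0]
grip_width: 0.601
grasp_force: 0.0
```

Request:
{"op": "carry_out", "data": {"motion": [{"xyz":[0,0,0.06],"angular":[0,0,-85]},{"xyz":[0,0,0.06],"angular":[0,0,-85]},{"xyz":[0,0,0.06],"angular":[0,0,-85]},{"xyz":[0,0,0.06],"angular":[0,0,-85]},{"xyz":[0,0,0.06],"angular":[0,0,-85]},{"xyz":[0,0,0.06],"angular":[0,0,-85]},{"xyz":[0,0,0.06],"angular":[0,0,-85]},{"xyz":[0,0,0.06],"angular":[0,0,-85]},{"xyz":[0,0,0.06],"angular":[0,0,-85]},{"xyz":[0,0,0.06],"angular":[0,0,-85]},{"xyz":[0,0,0.06],"angular":[0,0,-85]}]}}

```text
clock: 3.55
position: [0.4831, -0.3115, 0.0965]
ee_rot: [0.087, 0.996, 0.0, -0.001]
ft_force: [-0.6, 0.0, 0.1]
grip_width: 0.601
grasp_force: 0.0
```

Run:
```python
from h import *
where(); go(.4845,-.3095,.014,170.2); c=snap('wrist','w2')
```

```text
t 3.55 pos [ 0.4831 -0.3115  0.0965] yaw 169.96 tilt [-0.0011  0.0002] q [ 1.07  0.4  -0.71  1.7   0.28  1.15  1.68] F [-0.6  0.   0.1] w 0.601 gf 0.0
xyz [-0.0012, 0.0022, 0.0825] ang [0.0, -0.06, -0.24]
```

View pics/w2.png

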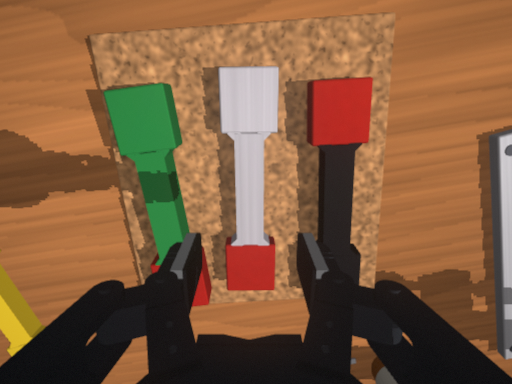

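Bar is centred between the fingers (waist at column 250, fingers at 195 and 305). Descend, grip and lift.

Request:
{"op": "carry_out", "data": {"motion": [{"xyz":[-0.001,0.002,0.05],"angular":[0,0,0]},{"xyz":[-0.001,0.002,0.07],"angular":[0,0,0]},{"xyz":[-0.001,0.002,0.082],"angular":[0,0,0]},{"xyz":[-0.001,0.002,0.082],"angular":[0,0,0]}]}}

```text
clock: 4.0
position: [0.4847, -0.3081, 0.0139]
ee_rot: [0.089, 0.996, 0.001, -0.001]
ft_force: [-0.0, -0.2, 0.1]
grip_width: 0.604
grasp_force: 0.0
```

Request:
{"op": "carry_out", "data": {"motion": [{"xyz":[0,0,0],"angular":[0,0,0]},{"xyz":[0,0,0],"angular":[0,0,0]},{"xyz":[0,0,0],"angular":[0,0,0]},{"xyz":[0,0,0],"angular":[0,0,0]},{"xyz":[0,0,-0.03],"angular":[0,0,0]},{"xyz":[0,0,-0.07],"angular":[0,0,0]},{"xyz":[0,0,-0.1],"angular":[0,0,0]},{"xyz":[0,0,-0.1],"angular":[0,0,0]}], "hand": 0, "grip_force": 80}}

```text
clock: 4.8
position: [0.4882, -0.3091, 0.12]
ee_rot: [0.087, 0.996, -0.002, 0.003]
ft_force: [-0.6, -1.4, -0.0]
grip_width: 0.004
grasp_force: 0.0
```

```bash
cat >> h.py <<'E'
G0=np.array([.6095,-.0228]); GY=6.0
def gp(x,y=0):
    a=np.radians(GY); return G0+x*np.array([np.cos(a),np.sin(a)])+y*np.array([-np.sin(a),np.cos(a)])
def gl(p):
    a=np.radians(GY); d=np.array(p[:2])-G0; return np.round([d@[np.cos(a),np.sin(a)],d@[-np.sin(a),np.cos(a)]],4)
E
python3 - <<'E'
from h import *
where(); go(*gp(-.075),.125,186)
c=snap('wrist','w3')
E
```

```text
t 4.8 pos [ 0.4882 -0.3091  0.12  ] yaw 170.0 tilt [ 0.0059 -0.0045] q [ 1.08  0.38 -0.72  1.68  0.27  1.18  1.69] F [-0.6 -1.4 -0. ] w 0.004 gf 0.0
xyz [0.0023, 0.2823, -0.0059] ang [-0.25, 0.35, -16.0]
```

View pics/w3.png

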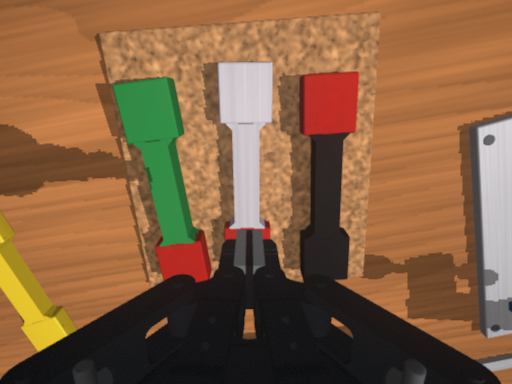

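The picture shows the fingers shut above the alu bar still on the board: I lifted before they closed. I retry, checking the grip before the lift.

Request:
{"op": "carry_out", "data": {"motion": [{"xyz":[0,0,0.0],"angular":[0,0,0]},{"xyz":[0,0,0.0],"angular":[0,0,0]},{"xyz":[0,0,0.0],"angular":[0,0,0]},{"xyz":[0,0,0.05],"angular":[0,0,0]},{"xyz":[0,0,0.09],"angular":[0,0,0]},{"xyz":[0,0,0.102],"angular":[0,0,0]},{"xyz":[0,0,0.102],"angular":[0,0,0]}], "hand": 0.6}}

```text
clock: 5.55
position: [0.4847, -0.3071, 0.0117]
ee_rot: [0.087, 0.996, 0.001, -0.001]
ft_force: [-0.5, 0.3, 0.5]
grip_width: 0.598
grasp_force: 0.0
```

Request:
{"op": "carry_out", "data": {"motion": [{"xyz":[0,0,0],"angular":[0,0,0]},{"xyz":[0,0,0],"angular":[0,0,0]},{"xyz":[0,0,0],"angular":[0,0,0]},{"xyz":[0,0,0],"angular":[0,0,0]},{"xyz":[0,0,0],"angular":[0,0,0]},{"xyz":[0,0,0],"angular":[0,0,0]},{"xyz":[0,0,0],"angular":[0,0,0]}], "hand": 0, "grip_force": 80}}

```text
clock: 6.25
position: [0.4857, -0.3081, 0.0133]
ee_rot: [0.087, 0.996, -0.0, 0.0]
ft_force: [0.3, 0.1, 0.5]
grip_width: -0.002
grasp_force: 0.0
```

Run:
```python
from h import *
where(); c=snap('wrist','w4'); o=get_obs(); print(w2p(c,o['position']))
```

```text
t 6.25 pos [ 0.4857 -0.3081  0.0133] yaw 170.0 tilt [ 0.0001 -0.0002] q [ 1.03  0.5  -0.67  1.76  0.36  1.    1.62] F [0.3 0.1 0.5] w -0.002 gf 0.0
(np.float64(246.18339187696807), np.float64(226.86468614805256))
```

View pics/w4.png

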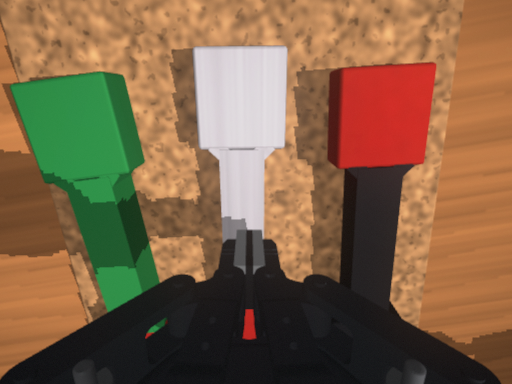

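The fingers read shut with the tips at (250,232) seemingly above the waist, which conflicts with the measured TCP height. I check from the side.

Run:
```python
from h import *
c=snap('scene','s4'); o=get_obs(); u,v=w2p(c,o['position']); print(u,v)
u,v=int(u),int(v); d=c['img'][v-50:v+30,u-50:u+50][:,:,::-1]; cv2.imwrite('pics/s4c.png',cv2.resize(d,None,fx=7,fy=7,interpolation=cv2.INTER_CUBIC))
```

```text
202.35556211113098 193.77572248461212
```

View pics/s4c.png

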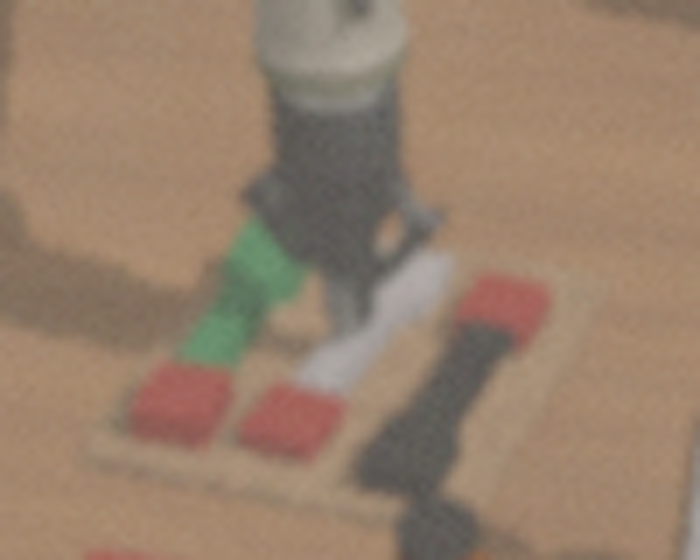

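Run:
```python
from h import *
d=np.load('pics/w4.npz'); p=get_obs()['position']
for dz in(0,.005,.01,.015,.02): print(dz,np.round(w2p(d,p+[0,0,dz]),1), np.round(w2p(d,p+[.011*np.cos(np.radians(170)),.011*np.sin(np.radians(170)),dz]),1))
d=np.load('pics/w0.npz'); print(d['extrinsics'][:3,3])
```

```text
0 [246.2 226.9] [246.1 210.7]
0.005 [246.1 230.4] [246.1 213.9]
0.01 [246.  234.1] [246.  217.2]
0.015 [245.9 238. ] [245.9 220.7]
0.02 [245.8 242.2] [245.8 224.5]
[ 0.25337802 -0.57432769  0.37387599]
```

Request:
{"op": "carry_out", "data": {"motion": [{"xyz":[0,0,-0.05],"angular":[0,0,0]},{"xyz":[0,0,-0.05],"angular":[0,0,0]},{"xyz":[0,0,-0.05],"angular":[0,0,0]}]}}

```text
clock: 6.65
position: [0.4865, -0.3085, 0.0644]
ee_rot: [0.087, 0.996, -0.001, 0.001]
ft_force: [-0.1, -0.2, -0.5]
grip_width: 0.006
grasp_force: 0.0
```

Request:
{"op": "carry_out", "data": {"motion": [{"xyz":[0,0,0.025],"angular":[0,0,0]},{"xyz":[0,0,0.03],"angular":[0,0,0]},{"xyz":[0,0,0.033],"angular":[0,0,0]},{"xyz":[0,0,0.036],"angular":[0,0,0]},{"xyz":[0,0,0.036],"angular":[0,0,0]}]}}

```text
clock: 7.15
position: [0.4858, -0.308, 0.0272]
ee_rot: [0.087, 0.996, 0.0, 0.0]
ft_force: [-1.2, 0.3, -0.6]
grip_width: 0.006
grasp_force: 0.0
```

Request:
{"op": "carry_out", "data": {"motion": [{"xyz":[0,0,0.014],"angular":[0,0,0]},{"xyz":[0,0,0.014],"angular":[0,0,0]},{"xyz":[0,0,0.014],"angular":[0,0,0]}]}}

```text
clock: 7.45
position: [0.4854, -0.3078, 0.0128]
ee_rot: [0.087, 0.996, 0.0, -0.0]
ft_force: [-0.2, 0.6, 0.6]
grip_width: -0.0
grasp_force: 0.0
```

Request:
{"op": "carry_out", "data": {"motion": [{"xyz":[0,0,0.002],"angular":[0,0,0]},{"xyz":[0,0,0.002],"angular":[0,0,0]}]}}

```text
clock: 7.65
position: [0.4857, -0.3081, 0.0112]
ee_rot: [0.087, 0.996, -0.0, 0.0]
ft_force: [-0.2, 2.0, 0.7]
grip_width: -0.002
grasp_force: 0.0
```

Request:
{"op": "carry_out", "data": {"motion": [{"xyz":[0,0,0.002],"angular":[0,0,0]},{"xyz":[0,0,0.002],"angular":[0,0,0]}]}}

```text
clock: 7.85
position: [0.4856, -0.308, 0.0091]
ee_rot: [0.087, 0.996, -0.0, -0.0]
ft_force: [-0.9, 0.0, -0.8]
grip_width: -0.004
grasp_force: 0.0
```

Request:
{"op": "carry_out", "data": {"motion": [{"xyz":[0,0,0.002],"angular":[0,0,0]},{"xyz":[0,0,0.003],"angular":[0,0,0]},{"xyz":[0,0,0.003],"angular":[0,0,0]}]}}

```text
clock: 8.15
position: [0.4856, -0.308, 0.006]
ee_rot: [0.087, 0.996, 0.0, -0.0]
ft_force: [-0.1, 0.5, 0.1]
grip_width: 0.0
grasp_force: 0.0
```

Request:
{"op": "carry_out", "data": {"motion": [{"xyz":[0,0,0.001],"angular":[0,0,0]},{"xyz":[0,0,0.002],"angular":[0,0,0]},{"xyz":[0,0,0.002],"angular":[0,0,0]}]}}

```text
clock: 8.45
position: [0.4857, -0.308, 0.0042]
ee_rot: [0.087, 0.996, -0.0, 0.0]
ft_force: [-0.9, 0.3, 0.7]
grip_width: 0.0
grasp_force: 0.0
```

Run:
```python
from h import *
where(); snap('wrist','w5')
```

```text
t 8.45 pos [ 0.4857 -0.308   0.0042] yaw 170.0 tilt [ 0.     -0.0001] q [ 1.03  0.52 -0.67  1.77  0.37  0.99  1.61] F [-0.9  0.3  0.7] w 0.0 gf 0.0
```

View pics/w5.png

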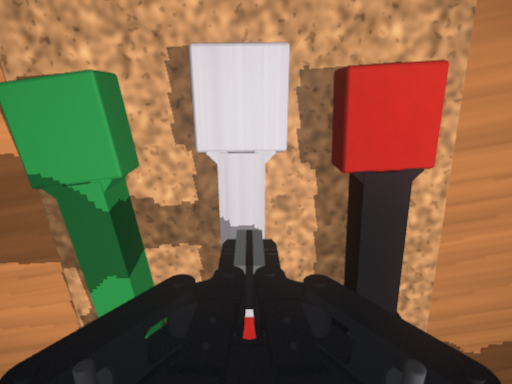

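Run:
```python
from h import *
d=np.load('pics/w5.npz'); print(d['extrinsics'][:3,3])
for a,b in(((191,48),(288,46)),((197,148),(287,148)),((240,46),(242,149))):
  for z in(0,.01,.028): print(z,np.linalg.norm(p2w(d,*a,z)-p2w(d,*b,z)))
t=np.load('pics/w1.npz')
print('gauge corners from wrist',np.round([p2w(t,67,101.5,.012),p2w(t,129.5,96,.012)],4))
for n,x,y in(('bar','alu',0),): pass
o=get_obs()
print('tip pred',[np.round(w2p(d,o['position']+np.array([.011*np.cos(np.radians(170)),.011*np.sin(np.radians(170)),z])),1) for z in(0,.02,.025,.03,.035,.04)])
```

```text
[ 0.40735682 -0.29237653  0.17144216]
0 0.051977253998424296
0.01 0.048945487842181765
0.028 0.043488308760945164
0 0.05338541056883606
0.01 0.05027150845687344
0.028 0.044666484655340774
0 0.05552747804431912
0.01 0.052288631900554564
0.028 0.046458708841778336
gauge corners from wrist [[ 0.4655  0.0162  0.012 ]
 [ 0.4745 -0.0904  0.012 ]]
tip pred [array([246.1, 210.8]), array([245.7, 224.5]), array([245.6, 228.5]), array([245.5, 232.7]), array([245.4, 237.2]), array([245.3, 242. ])]
```

Sizes seen from the wrist run about 5% small, and the tips appear well above the reported TCP. The real height seems to be offset, so I touch down slowly to calibrate it.

Request:
{"op": "carry_out", "data": {"motion": [{"xyz":[0,0,0.001],"angular":[0,0,0]},{"xyz":[0,0,0.002],"angular":[0,0,0]},{"xyz":[0,0,0.002],"angular":[0,0,0]}]}}

```text
clock: 8.8
position: [0.4858, -0.3081, 0.004]
ee_rot: [0.087, 0.996, -0.001, -0.0]
ft_force: [-8.5, 4.3, 21.1]
grip_width: 0.001
grasp_force: 10.8
```

Request:
{"op": "carry_out", "data": {"motion": [{"xyz":[0,0,0.001],"angular":[0,0,0]},{"xyz":[0,0,0.002],"angular":[0,0,0]},{"xyz":[0,0,0.002],"angular":[0,0,0]}]}}

```text
clock: 9.1
position: [0.4859, -0.3082, 0.0039]
ee_rot: [0.087, 0.996, -0.001, -0.0]
ft_force: [-17.7, 8.8, 44.2]
grip_width: -0.0
grasp_force: 21.9
```

Request:
{"op": "carry_out", "data": {"motion": [{"xyz":[0,0,0.001],"angular":[0,0,0]},{"xyz":[0,0,0.002],"angular":[0,0,0]},{"xyz":[0,0,0.002],"angular":[0,0,0]}]}}

```text
clock: 9.4
position: [0.4859, -0.3082, 0.0037]
ee_rot: [0.087, 0.996, -0.002, -0.001]
ft_force: [-27.3, 12.9, 66.9]
grip_width: 0.0
grasp_force: 33.1
```

Contact: with the fingers shut on the bar top (true 28 mm) the reading is 4 mm, so the true tip height is the reading + 24 mm. Back off, open, and regrasp lower.

Request:
{"op": "carry_out", "data": {"motion": [{"xyz":[0,0,-0.05],"angular":[0,0,0]},{"xyz":[0,0,-0.05],"angular":[0,0,0]}]}}

```text
clock: 9.6
position: [0.489, -0.3094, 0.0541]
ee_rot: [0.087, 0.996, -0.002, 0.004]
ft_force: [1.2, -1.2, 0.6]
grip_width: -0.001
grasp_force: 0.0
```

Request:
{"op": "carry_out", "data": {"motion": [{"xyz":[0,0,0],"angular":[0,0,0]},{"xyz":[0,0,0],"angular":[0,0,0]},{"xyz":[0,0,0],"angular":[0,0,0]},{"xyz":[0,0,0],"angular":[0,0,0]},{"xyz":[0,0,0],"angular":[0,0,0]}], "hand": 0.6}}

```text
clock: 10.1
position: [0.4854, -0.3078, 0.0476]
ee_rot: [0.087, 0.996, 0.0, -0.0]
ft_force: [0.1, -0.3, -0.0]
grip_width: 0.6
grasp_force: 0.0
```

Run:
```python
from h import *
where(); go(.485,-.3095,-.011,170.2)
c=snap('wrist','w6'); s=snap('scene','s6'); t=snap('top','t6'); bars(t) if 0 else None
import top; top.bars(t)
```

```text
t 10.1 pos [ 0.4854 -0.3078  0.0476] yaw 170.01 tilt [-0.0007  0.0007] q [ 1.05  0.46 -0.69  1.74  0.33  1.06  1.64] F [ 0.1 -0.3 -0. ] w 0.6 gf 0.0
xyz [0.0001, -0.0018, 0.0586] ang [0.03, -0.05, -0.19]
red [319.49180328 184.09836066] [317 178   7  14  61] [ 0.5626 -0.3069  0.03  ]
red [297.07352941 222.28921569] [290 215  15  16 204] [ 0.432  -0.2286  0.03  ]
alu [310 207  11  30 163] [ 0.4232 -0.2905] ((436.1788330078125, -291.7972717285156), (27.499645233154297, 97.3996353149414), 80.66837310791016)
black [295 172  14  43 380] [ 0.5417 -0.2416] ((531.6715698242188, -244.6218719482422), (44.45916748046875, 144.58563232421875), 89.03570556640625)Traceback (most recent call last):
  File "<stdin>", line 4, in <module>
  File "top.py", line 11, in bars
    n,l,s,ce=cv2.connectedComponentsWithStats((m&roi).astype(np.uint8)); i=1+np.argmax(s[1:,4]); p=np.argwhere(l==i)[:,::-1];
                                                                             ~~~~~~~~~^^^^^^^^^
    return _wrapfunc(a, 'argmax', axis=axis, out=out, **kwds)
    return bound(*args, **kwds)
ValueError: attempt to get argmax of an empty sequence
```

Request:
{"op": "carry_out", "data": {"motion": [{"xyz":[0,-0.001,0.03],"angular":[0,0,0]},{"xyz":[0,-0.001,0.04],"angular":[0,0,0]},{"xyz":[0,-0.001,0.045],"angular":[0,0,0]},{"xyz":[0,-0.001,0.05],"angular":[0,0,0]},{"xyz":[0,-0.001,0.05],"angular":[0,0,0]}]}}

```text
clock: 10.75
position: [0.4856, -0.3089, -0.0017]
ee_rot: [0.087, 0.996, 0.0, -0.0]
ft_force: [0.4, 0.8, 0.2]
grip_width: 0.6
grasp_force: 0.0
```

Request:
{"op": "carry_out", "data": {"motion": [{"xyz":[0,0,0.003],"angular":[0,0,0]},{"xyz":[0,0,0.003],"angular":[0,0,0]}]}}

```text
clock: 10.95
position: [0.4857, -0.3091, -0.0046]
ee_rot: [0.087, 0.996, -0.0, 0.0]
ft_force: [0.4, -0.4, 0.4]
grip_width: 0.603
grasp_force: 0.0
```

Request:
{"op": "carry_out", "data": {"motion": [{"xyz":[0,0,0],"angular":[0,0,0]},{"xyz":[0,0,0],"angular":[0,0,0]},{"xyz":[0,0,0],"angular":[0,0,0]},{"xyz":[0,0,0],"angular":[0,0,0]},{"xyz":[0,0,0],"angular":[0,0,0]}], "hand": 0}}

```text
clock: 11.45
position: [0.4858, -0.3094, -0.004]
ee_rot: [0.087, 0.996, -0.0, 0.0]
ft_force: [-2.0, 0.1, 4.9]
grip_width: 0.254
grasp_force: 78.9
```

Request:
{"op": "carry_out", "data": {"motion": [{"xyz":[0,0,0],"angular":[0,0,0]},{"xyz":[0,0,0],"angular":[0,0,0]},{"xyz":[0,0,0.003],"angular":[0,0,0]},{"xyz":[0,0,0.006],"angular":[0,0,0]},{"xyz":[0,0,0.006],"angular":[0,0,0]}], "hand": 0.45}}

```text
clock: 11.95
position: [0.4852, -0.3087, -0.0115]
ee_rot: [0.087, 0.996, 0.0, -0.0]
ft_force: [0.3, -0.3, -1.1]
grip_width: 0.449
grasp_force: 0.0
```

Request:
{"op": "carry_out", "data": {"motion": [{"xyz":[0,0,0],"angular":[0,0,0]},{"xyz":[0,0,0],"angular":[0,0,0]},{"xyz":[0,0,0],"angular":[0,0,0]},{"xyz":[0,0,0],"angular":[0,0,0]},{"xyz":[0,0,0],"angular":[0,0,0]}], "hand": 0}}

```text
clock: 12.45
position: [0.4856, -0.309, -0.0106]
ee_rot: [0.087, 0.996, -0.0, 0.0]
ft_force: [-0.4, 1.6, 4.1]
grip_width: 0.257
grasp_force: 79.4
```

Request:
{"op": "carry_out", "data": {"motion": [{"xyz":[0,0,-0.02],"angular":[0,0,0]},{"xyz":[0,0,-0.06],"angular":[0,0,0]},{"xyz":[0,0,-0.1],"angular":[0,0,0]},{"xyz":[0,0,-0.1],"angular":[0,0,0]}]}}

```text
clock: 12.85
position: [0.4884, -0.3103, 0.0941]
ee_rot: [0.087, 0.996, -0.002, 0.003]
ft_force: [1.3, -0.4, -3.7]
grip_width: 0.256
grasp_force: 79.3
```

Run:
```python
from h import *
where(); go(*gp(-.085),.07,186); print(gp(-.085))
c=snap('wrist','w7')
```

```text
t 12.85 pos [ 0.4884 -0.3103  0.0941] yaw 170.01 tilt [ 0.0064 -0.0045] q [ 1.07  0.41 -0.72  1.7   0.29  1.14  1.67] F [ 1.3 -0.4 -3.7] w 0.256 gf 79.3
xyz [0.0124, 0.2808, 0.0231] ang [-0.24, 0.38, -15.99]
[ 0.52496564 -0.03168492]
```

View pics/w7.png

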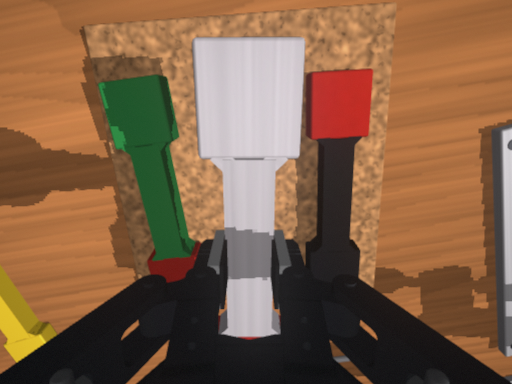

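The alu bar is held square in the fingers (plain end edge centre at (249,38)). Carry it over the gauge plate.

Request:
{"op": "carry_out", "data": {"motion": [{"xyz":[0.012,0.281,0.023],"angular":[0,0,-16]},{"xyz":[0.012,0.281,0.023],"angular":[0,0,-16]},{"xyz":[0.012,0.281,0.023],"angular":[0,0,-16]},{"xyz":[0.012,0.281,0.023],"angular":[0,0,-16]},{"xyz":[0.012,0.281,0.023],"angular":[0,0,-16]},{"xyz":[0.012,0.281,0.023],"angular":[0,0,-16]},{"xyz":[0.012,0.281,0.023],"angular":[0,0,-16]},{"xyz":[0.012,0.281,0.023],"angular":[0,0,-16]},{"xyz":[0.012,0.281,0.023],"angular":[0,0,-16]}]}}

```text
clock: 13.8
position: [0.5218, -0.0317, 0.0652]
ee_rot: [-0.052, 0.999, -0.0, -0.001]
ft_force: [0.3, -0.3, -3.6]
grip_width: 0.256
grasp_force: 79.4
```

Run:
```python
from h import *
d=np.load('pics/w7.npz'); T=np.array([.4884,-.3103]); a=np.radians(170)
for z in(.1087,.12,.1327):
    P=p2w(d,249,38,z); L=p2w(d,194,40,z);Rr=p2w(d,304,38,z); q=P[:2]-T; print(z,np.linalg.norm(L-Rr),'along',q@[np.cos(a),np.sin(a)],'lat',q@[np.sin(a),-np.cos(a)])
where(); p=get_obs()['position']; print(gl(p)); go(*gp(-.085),-.004,186)
c=snap('wrist','w8'); c=snap('top','t8')
d=c['img'][110:230,190:290][:,:,::-1]; cv2.imwrite('pics/t8c.png',cv2.resize(d,None,fx=5,fy=5,interpolation=cv2.INTER_CUBIC))
```

```text
0.1087 0.05183688835850648 along 0.10516477889510305 lat 0.0018372359768984686
0.12 0.04798670701978834 along 0.10338145644543698 lat 0.0018765654772302832
0.1327 0.04365951206388387 along 0.10137719139138747 lat 0.0019207676590191364
t 13.8 pos [ 0.5218 -0.0317  0.0652] yaw -174.09 tilt [-0.0017 -0.0003] q [ 0.73  0.37 -0.88  1.85  0.33  1.07  1.4 ] F [ 0.3 -0.3 -3.6] w 0.256 gf 79.4
[-0.0882  0.0003]
xyz [-0.0033, -0.0003, 0.0692] ang [-0.01, -0.1, -0.09]
```

View pics/w8.png

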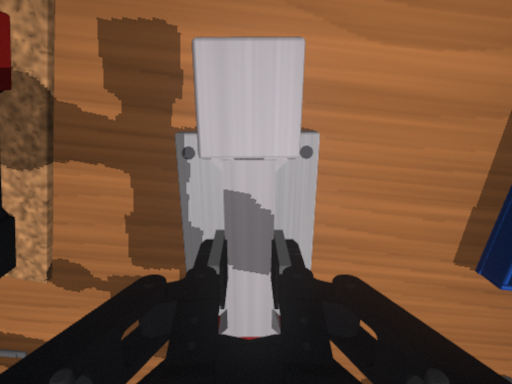

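The bar hangs centred over the plate (bar mid column 249, plate mid 248). Lower, then slide towards the stop.

Request:
{"op": "carry_out", "data": {"motion": [{"xyz":[0,0,0.04],"angular":[0,0,0]},{"xyz":[-0.02,0,0.065],"angular":[0,0,0]},{"xyz":[-0.045,0,0.069],"angular":[0,0,0]},{"xyz":[-0.05,0,0.07],"angular":[0,0,0]},{"xyz":[-0.05,0,0.07],"angular":[0,0,0]},{"xyz":[-0.05,0,0.07],"angular":[0,0,0]}]}}

```text
clock: 14.5
position: [0.5717, -0.0255, -0.0037]
ee_rot: [-0.052, 0.999, -0.0, -0.0]
ft_force: [-0.1, 0.0, -2.4]
grip_width: 0.257
grasp_force: 79.4
```

Request:
{"op": "carry_out", "data": {"motion": [{"xyz":[0,0,0.001],"angular":[0,0,0]},{"xyz":[0,0,0.002],"angular":[0,0,0]},{"xyz":[0,0,0.002],"angular":[0,0,0]}]}}

```text
clock: 14.8
position: [0.572, -0.0253, -0.0057]
ee_rot: [-0.052, 0.999, -0.0, 0.0]
ft_force: [0.8, 0.7, -4.0]
grip_width: 0.257
grasp_force: 79.4
```

Run:
```python
from h import *
where(); print(gl(get_obs()['position'])); go(*gp(-.028),-.0086,186)
```

```text
t 14.8 pos [ 0.572  -0.0253 -0.0057] yaw -174.01 tilt [ 0.0001 -0.0005] q [ 0.6   0.57 -0.79  1.78  0.47  1.    1.3 ] F [ 0.8  0.7 -4. ] w 0.257 gf 79.4
[-0.0376  0.0014]
xyz [-0.0096, -0.0014, 0.0029] ang [-0.03, 0.0, -0.01]
```

Request:
{"op": "carry_out", "data": {"motion": [{"xyz":[0,-0.001,0.001],"angular":[0,0,0]},{"xyz":[0,-0.001,0.002],"angular":[0,0,0]},{"xyz":[0,-0.001,0.002],"angular":[0,0,0]}]}}

```text
clock: 15.1
position: [0.5722, -0.0261, -0.008]
ee_rot: [-0.052, 0.999, -0.0, -0.0]
ft_force: [-0.4, 0.3, -4.0]
grip_width: 0.259
grasp_force: 79.4
```

Request:
{"op": "carry_out", "data": {"motion": [{"xyz":[-0.002,0,0.0005],"angular":[0,0,0]},{"xyz":[-0.004,0,0.001],"angular":[0,0,0]},{"xyz":[-0.006,0,0.001],"angular":[0,0,0]},{"xyz":[-0.006,0,0.001],"angular":[0,0,0]}]}}

```text
clock: 15.5
position: [0.5789, -0.0252, -0.0086]
ee_rot: [-0.052, 0.999, -0.0, 0.0]
ft_force: [1.0, 0.6, -0.7]
grip_width: 0.256
grasp_force: 79.9
```

Request:
{"op": "carry_out", "data": {"motion": [{"xyz":[-0.001,0,0],"angular":[0,0,0]},{"xyz":[-0.002,0,0],"angular":[0,0,0]},{"xyz":[-0.002,0,0],"angular":[0,0,0]}]}}

```text
clock: 15.8
position: [0.5804, -0.025, -0.0086]
ee_rot: [-0.052, 0.999, -0.0, 0.0]
ft_force: [-2.1, -0.4, 3.9]
grip_width: 0.259
grasp_force: 80.4
```

Request:
{"op": "carry_out", "data": {"motion": [{"xyz":[-0.001,0,0],"angular":[0,0,0]},{"xyz":[-0.001,0,0],"angular":[0,0,0]}]}}

```text
clock: 16.0
position: [0.5806, -0.0251, -0.0086]
ee_rot: [-0.052, 0.999, -0.0, -0.001]
ft_force: [-8.7, -1.3, 8.9]
grip_width: 0.26
grasp_force: 81.0
```

Request:
{"op": "carry_out", "data": {"motion": [{"xyz":[0,0,0],"angular":[0,0,0]},{"xyz":[0,0,0],"angular":[0,0,0]},{"xyz":[0,0,0],"angular":[0,0,0]},{"xyz":[0,0,0],"angular":[0,0,0]}], "hand": 0.5}}

```text
clock: 16.4
position: [0.5815, -0.025, -0.0088]
ee_rot: [-0.052, 0.999, 0.0, 0.0]
ft_force: [-0.2, 0.1, -0.2]
grip_width: 0.498
grasp_force: 0.0
```

Request:
{"op": "carry_out", "data": {"motion": [{"xyz":[0,0,-0.03],"angular":[0,0,0]},{"xyz":[0,0,-0.06],"angular":[0,0,0]},{"xyz":[0,0,-0.11],"angular":[0,0,0]},{"xyz":[0.01,0,-0.16],"angular":[0,0,0]},{"xyz":[0.01,0,-0.21],"angular":[0,0,0]},{"xyz":[0.01,0,-0.225],"angular":[0,0,0]},{"xyz":[0.01,0,-0.225],"angular":[0,0,0]}]}}

```text
clock: 17.1
position: [0.5728, -0.0259, 0.219]
ee_rot: [-0.052, 0.999, -0.001, 0.002]
ft_force: [-0.2, -0.7, -0.6]
grip_width: 0.499
grasp_force: 0.0
```

Run:
```python
from h import *
where(); print(gl(get_obs()['position'])); go(*gp(.05),.2,186)
c=snap('top','t9'); d=c['img'][110:230,190:290][:,:,::-1]; cv2.imwrite('pics/t9c.png',cv2.resize(d,None,fx=5,fy=5,interpolation=cv2.INTER_CUBIC))
snap('wrist','w9')
```

```text
t 17.1 pos [ 0.5728 -0.0259  0.219 ] yaw -174.01 tilt [ 0.005 -0.001] q [ 0.7   0.33 -0.91  1.55  0.27  1.38  1.45] F [-0.2 -0.7 -0.6] w 0.499 gf 0.0
[-0.0368  0.0007]
xyz [-0.0867, -0.0007, 0.0195] ang [-0.08, 0.28, -0.01]
```

View pics/w9.png

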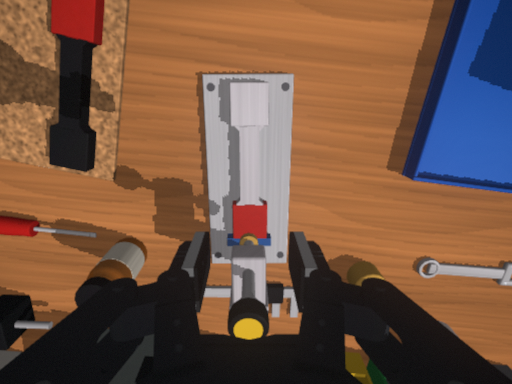

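Red head sits flat against the blue stop at (249,238), bar straight on the plate. Now to the knob and press.

Request:
{"op": "carry_out", "data": {"motion": [{"xyz":[-0.04,0,0],"angular":[0,0,0]},{"xyz":[-0.086,-0.001,0],"angular":[0,0,0]},{"xyz":[-0.086,-0.001,0],"angular":[0,0,0]},{"xyz":[-0.086,-0.001,0],"angular":[0,0,0]},{"xyz":[-0.086,-0.001,0.015],"angular":[0,0,0]},{"xyz":[-0.086,-0.001,0.03],"angular":[0,0,0]},{"xyz":[-0.086,-0.001,0.045],"angular":[0,0,0]},{"xyz":[-0.086,-0.001,0.055],"angular":[0,0,0]},{"xyz":[-0.086,-0.001,0.063],"angular":[0,0,0]},{"xyz":[-0.086,-0.001,0.063],"angular":[0,0,0]}], "hand": 0}}

```text
clock: 18.2
position: [0.6564, -0.0183, 0.1521]
ee_rot: [-0.052, 0.999, -0.0, -0.001]
ft_force: [-2.8, -0.1, 4.2]
grip_width: 0.001
grasp_force: 1.5
```

Run:
```python
from h import *
where(); print(gl(get_obs()['position'])); go(*gp(.05),.138,186)
```

```text
t 18.2 pos [ 0.6564 -0.0183  0.1521] yaw -174.0 tilt [-0.0014 -0.0003] q [ 0.54  0.57 -0.84  1.41  0.43  1.35  1.36] F [-2.8 -0.1  4.2] w 0.001 gf 1.5
[ 0.0471 -0.0004]
xyz [-0.0029, 0.0004, 0.0141] ang [-0.01, -0.08, -0.0]
```

Request:
{"op": "carry_out", "data": {"motion": [{"xyz":[-0.001,0,0.005],"angular":[0,0,0]},{"xyz":[-0.001,0,0.009],"angular":[0,0,0]},{"xyz":[-0.001,0,0.011],"angular":[0,0,0]},{"xyz":[-0.001,0,0.011],"angular":[0,0,0]}]}}

```text
clock: 18.6
position: [0.6583, -0.018, 0.1425]
ee_rot: [-0.052, 0.999, -0.0, 0.0]
ft_force: [-1.5, -0.8, 6.6]
grip_width: -0.004
grasp_force: 3.2
```

Request:
{"op": "carry_out", "data": {"motion": [{"xyz":[0,0,0.001],"angular":[0,0,0]},{"xyz":[0,0,0.002],"angular":[0,0,0]},{"xyz":[0,0,0.002],"angular":[0,0,0]}]}}

```text
clock: 18.9
position: [0.6583, -0.0181, 0.1409]
ee_rot: [-0.052, 0.999, -0.0, 0.0]
ft_force: [-1.6, -0.6, 8.7]
grip_width: -0.003
grasp_force: 3.8
```

Request:
{"op": "carry_out", "data": {"motion": [{"xyz":[0,0,0.001],"angular":[0,0,0]},{"xyz":[0,0,0.002],"angular":[0,0,0]},{"xyz":[0,0,0.002],"angular":[0,0,0]}]}}

```text
clock: 19.2
position: [0.6583, -0.018, 0.1391]
ee_rot: [-0.052, 0.999, -0.0, 0.001]
ft_force: [-3.2, -0.9, 9.8]
grip_width: 0.003
grasp_force: 4.6
```

Request:
{"op": "carry_out", "data": {"motion": [{"xyz":[0,0,0],"angular":[0,0,0]},{"xyz":[0,0,0],"angular":[0,0,0]},{"xyz":[0,0,0],"angular":[0,0,0]},{"xyz":[0,0,0],"angular":[0,0,0]},{"xyz":[0,0,0],"angular":[0,0,0]},{"xyz":[0,0,0],"angular":[0,0,0]},{"xyz":[0,0,0],"angular":[0,0,0]},{"xyz":[0,0,0],"angular":[0,0,0]},{"xyz":[0,0,0],"angular":[0,0,0]},{"xyz":[0,0,0],"angular":[0,0,0]},{"xyz":[0,0,0],"angular":[0,0,0]},{"xyz":[0,0,0],"angular":[0,0,0]}]}}

```text
clock: 20.4
position: [0.6584, -0.018, 0.1393]
ee_rot: [-0.052, 0.999, -0.0, 0.001]
ft_force: [-3.3, -1.2, 10.0]
grip_width: 0.001
grasp_force: 4.5
```

Request:
{"op": "carry_out", "data": {"motion": [{"xyz":[0,0,-0.02],"angular":[0,0,0]},{"xyz":[0,0,-0.04],"angular":[0,0,0]},{"xyz":[0,0,-0.08],"angular":[0,0,0]},{"xyz":[0.01,0,-0.08],"angular":[0,0,0]},{"xyz":[0.05,0,-0.08],"angular":[0,0,0]},{"xyz":[0.085,0,-0.08],"angular":[0,0,0]},{"xyz":[0.085,0,-0.08],"angular":[0,0,0]},{"xyz":[0.085,0,-0.08],"angular":[0,0,0]}]}}

```text
clock: 21.2
position: [0.5732, -0.0276, 0.2183]
ee_rot: [-0.052, 0.999, -0.001, 0.0]
ft_force: [1.4, -0.4, 0.1]
grip_width: -0.002
grasp_force: 0.0
```

Request:
{"op": "carry_out", "data": {"motion": [{"xyz":[0,0,0.05],"angular":[0,0,0]},{"xyz":[0,0,0.1],"angular":[0,0,0]},{"xyz":[0,0,0.15],"angular":[0,0,0]},{"xyz":[0,0,0.15],"angular":[0,0,0]}], "hand": 0.55}}

```text
clock: 21.6
position: [0.5698, -0.0268, 0.062]
ee_rot: [-0.053, 0.999, 0.001, -0.005]
ft_force: [-0.3, 0.1, 1.7]
grip_width: 0.551
grasp_force: 0.0
```

```bash
cat > seg.py <<'E'
from h import *
def seg(c,kind,z,lo=None):
    "mask of waist-colour; prints world centre and yaw"
    pass
E
python3 - <<'E'
from h import *
where(); print(gl(get_obs()['position'])); go(*gp(-.031),-.009,186)
c=snap('wrist','w10')
E
```

```text
t 21.6 pos [ 0.5698 -0.0268  0.062 ] yaw -173.96 tilt [-0.0099  0.0018] q [ 0.66  0.49 -0.86  1.73  0.4   1.12  1.35] F [-0.3  0.1  1.7] w 0.551 gf 0.0
[-0.0399  0.0002]
xyz [-0.0096, -0.0004, 0.0709] ang [0.16, -0.55, 0.04]
```

Request:
{"op": "carry_out", "data": {"motion": [{"xyz":[-0.005,0,0.04],"angular":[0,0,0]},{"xyz":[-0.005,0,0.065],"angular":[0,0,0]},{"xyz":[-0.005,0,0.075],"angular":[0,0,0]},{"xyz":[-0.005,0,0.077],"angular":[0,0,0]},{"xyz":[-0.005,0,0.077],"angular":[0,0,0]}]}}

```text
clock: 22.15
position: [0.58, -0.0262, -0.0067]
ee_rot: [-0.052, 0.999, -0.0, 0.001]
ft_force: [-0.1, -0.8, 0.4]
grip_width: 0.55
grasp_force: 0.0
```

Request:
{"op": "carry_out", "data": {"motion": [{"xyz":[0,0,0],"angular":[0,0,0]},{"xyz":[0,0,0],"angular":[0,0,0]},{"xyz":[0,0,0],"angular":[0,0,0]},{"xyz":[0,0,0],"angular":[0,0,0]},{"xyz":[0,0,0],"angular":[0,0,0]},{"xyz":[0,0,0],"angular":[0,0,0]}], "hand": 0}}

```text
clock: 22.75
position: [0.5796, -0.0263, -0.0068]
ee_rot: [-0.052, 0.999, -0.0, 0.001]
ft_force: [-2.0, 0.2, 9.4]
grip_width: 0.255
grasp_force: 78.9
```

Request:
{"op": "carry_out", "data": {"motion": [{"xyz":[0.002,0,-0.003],"angular":[0,0,0]},{"xyz":[0.03,0,-0.004],"angular":[0,0,0]},{"xyz":[0.07,0,-0.01],"angular":[0,0,0]},{"xyz":[0.08,0,-0.03],"angular":[0,0,0]},{"xyz":[0.08,0,-0.03],"angular":[0,0,0]}]}}

```text
clock: 23.25
position: [0.4983, -0.0354, 0.0229]
ee_rot: [-0.052, 0.999, -0.001, 0.001]
ft_force: [1.5, -0.1, -3.0]
grip_width: 0.252
grasp_force: 79.2
```

Request:
{"op": "carry_out", "data": {"motion": [{"xyz":[0,0,0],"angular":[0,0,90]},{"xyz":[0,0,0],"angular":[0,0,90]},{"xyz":[0,0,0],"angular":[0,0,90]},{"xyz":[0,0,0],"angular":[0,0,90]},{"xyz":[0,0,0],"angular":[0,0,90]},{"xyz":[0,0,0],"angular":[0,0,90]},{"xyz":[0,0,0],"angular":[0,0,90]},{"xyz":[0,0,0],"angular":[0,0,90]},{"xyz":[0,0,0],"angular":[0,0,90]},{"xyz":[0,0,0],"angular":[0,0,90]},{"xyz":[0,0,0],"angular":[0,0,90]}]}}

```text
clock: 24.35
position: [0.4993, -0.0345, 0.0209]
ee_rot: [0.671, 0.741, 0.0, 0.0]
ft_force: [0.3, 0.2, -3.5]
grip_width: 0.251
grasp_force: 79.2
```

Request:
{"op": "carry_out", "data": {"motion": [{"xyz":[0,0,0],"angular":[0,0,90]},{"xyz":[0,0,0],"angular":[0,0,90]},{"xyz":[0,0,0],"angular":[0,0,90]},{"xyz":[0,0,0],"angular":[0,0,90]},{"xyz":[0,0,0],"angular":[0,0,90]},{"xyz":[0,0,0],"angular":[0,0,90]},{"xyz":[0,0,0],"angular":[0,0,90]},{"xyz":[0,0,0],"angular":[0,0,90]},{"xyz":[0,0,0],"angular":[0,0,90]},{"xyz":[0,0,0],"angular":[0,0,90]},{"xyz":[0,0,0],"angular":[0,0,90]},{"xyz":[0,0,0],"angular":[0,0,90]}]}}

```text
clock: 25.55
position: [0.4992, -0.0345, 0.0209]
ee_rot: [0.999, 0.052, -0.0, 0.0]
ft_force: [-0.2, 0.1, -3.7]
grip_width: 0.254
grasp_force: 79.2
```

Run:
```python
from h import *
where(); print(gl(get_obs()['position'])); go(*gp(-.095),-.0068,6)
```

```text
t 25.55 pos [ 0.4992 -0.0345  0.0209] yaw 5.98 tilt [-0.0001 -0.0003] q [ 0.31  0.28 -0.37  1.97  0.13  0.92 -1.59] F [-0.2  0.1 -3.7] w 0.254 gf 79.2
[-1.109e-01 -1.000e-04]
xyz [0.0159, -0.0001, 0.0277] ang [0.02, 0.01, -0.02]
```

Request:
{"op": "carry_out", "data": {"motion": [{"xyz":[0.016,0,0.015],"angular":[0,0,0]},{"xyz":[0.016,0,0.025],"angular":[0,0,0]},{"xyz":[0.016,0,0.027],"angular":[0,0,0]},{"xyz":[0.016,0,0.0275],"angular":[0,0,0]},{"xyz":[0.016,0,0.0275],"angular":[0,0,0]}]}}

```text
clock: 26.05
position: [0.5144, -0.0332, -0.0062]
ee_rot: [0.999, 0.053, -0.0, 0.0]
ft_force: [0.0, -1.1, -3.5]
grip_width: 0.259
grasp_force: 79.2
```

Request:
{"op": "carry_out", "data": {"motion": [{"xyz":[0,0,0],"angular":[0,0,0]},{"xyz":[0,0,0],"angular":[0,0,0]},{"xyz":[0,0,0],"angular":[0,0,0]},{"xyz":[0,0,0],"angular":[0,0,0]},{"xyz":[0,0,-0.03],"angular":[0,0,0]},{"xyz":[0,0,-0.07],"angular":[0,0,0]},{"xyz":[0,0,-0.07],"angular":[0,0,0]}], "hand": 0.55}}

```text
clock: 26.75
position: [0.5181, -0.033, 0.0686]
ee_rot: [0.999, 0.052, 0.004, 0.001]
ft_force: [0.8, -0.2, -0.1]
grip_width: 0.549
grasp_force: 0.0
```

Request:
{"op": "carry_out", "data": {"motion": [{"xyz":[0,0,0],"angular":[0,0,-90]},{"xyz":[0,0,0],"angular":[0,0,-90]},{"xyz":[0,0,0],"angular":[0,0,-90]},{"xyz":[0,0,0],"angular":[0,0,-90]},{"xyz":[0,0,0],"angular":[0,0,-90]},{"xyz":[0,0,0],"angular":[0,0,-90]},{"xyz":[0,0,0],"angular":[0,0,-90]},{"xyz":[0,0,0],"angular":[0,0,-90]},{"xyz":[0,0,0],"angular":[0,0,-90]},{"xyz":[0,0,0],"angular":[0,0,-90]},{"xyz":[0,0,0],"angular":[0,0,-90]}]}}

```text
clock: 27.85
position: [0.5147, -0.033, 0.0634]
ee_rot: [0.667, 0.745, -0.0, -0.0]
ft_force: [0.6, -0.1, 1.4]
grip_width: 0.55
grasp_force: 0.0
```

Request:
{"op": "carry_out", "data": {"motion": [{"xyz":[0,0,0],"angular":[0,0,-90]},{"xyz":[0,0,0],"angular":[0,0,-90]},{"xyz":[0,0,0],"angular":[0,0,-90]},{"xyz":[0,0,0],"angular":[0,0,-90]},{"xyz":[0,0,0],"angular":[0,0,-90]},{"xyz":[0,0,0],"angular":[0,0,-90]},{"xyz":[0,0,0],"angular":[0,0,-90]},{"xyz":[0,0,0],"angular":[0,0,-90]},{"xyz":[0,0,0],"angular":[0,0,-90]},{"xyz":[0,0,0],"angular":[0,0,-90]},{"xyz":[0,0,0],"angular":[0,0,-90]}]}}

```text
clock: 28.95
position: [0.5147, -0.0331, 0.0634]
ee_rot: [-0.055, 0.998, 0.0, -0.0]
ft_force: [-0.2, -0.3, -0.2]
grip_width: 0.547
grasp_force: 0.0
```

Run:
```python
from h import *
where(); print(gl(get_obs()['position'])); go(*gp(-.095),-.008,186)
c=snap('wrist','w11'); im=c['img'].astype(int)
h=cv2.cvtColor(c['img'],cv2.COLOR_RGB2HSV).astype(int)
red=((h[:,:,0]<6)|(h[:,:,0]>174))&(h[:,:,1]>170)&(h[:,:,2]>90); red[:,:120]=0; red[:,400:]=0
print(rect(red))
```

```text
t 28.95 pos [ 0.5147 -0.0331  0.0634] yaw -173.67 tilt [-0.      0.0001] q [ 0.7   0.34 -0.83  1.88  0.29  1.05  1.43] F [-0.2 -0.3 -0.2] w 0.547 gf 0.0
[-0.0954 -0.0003]
xyz [-0.0004, 0.0003, 0.0714] ang [0.0, -0.0, 0.33]
(((249.0, 97.0), (78.0, 70.0), 90.0), np.int32(5306))
```

Turned: the red head now lies at the near end at (249,97), straight. Regrip and slide the plain head in.

Request:
{"op": "carry_out", "data": {"motion": [{"xyz":[0,0,0.04],"angular":[0,0,0.3]},{"xyz":[0,0,0.06],"angular":[0,0,0.3]},{"xyz":[0,0,0.07],"angular":[0,0,0.3]},{"xyz":[0,0,0.071],"angular":[0,0,0.3]},{"xyz":[0,0,0.071],"angular":[0,0,0.3]}]}}

```text
clock: 29.5
position: [0.5153, -0.0328, -0.0066]
ee_rot: [-0.05, 0.999, -0.0, 0.0]
ft_force: [-0.2, -1.1, 1.1]
grip_width: 0.549
grasp_force: 0.0
```

Request:
{"op": "carry_out", "data": {"motion": [{"xyz":[0,0,0],"angular":[0,0,0]},{"xyz":[0,0,0],"angular":[0,0,0]},{"xyz":[0,0,0],"angular":[0,0,0]},{"xyz":[0,0,0],"angular":[0,0,0]},{"xyz":[0,0,0],"angular":[0,0,0]},{"xyz":[0,0,0],"angular":[0,0,0]}], "hand": 0}}

```text
clock: 30.1
position: [0.5157, -0.0331, -0.0059]
ee_rot: [-0.05, 0.999, -0.0, 0.001]
ft_force: [-2.9, -0.6, 6.9]
grip_width: 0.255
grasp_force: 79.0
```

Request:
{"op": "carry_out", "data": {"motion": [{"xyz":[0,0,-0.001],"angular":[0,0,0]},{"xyz":[-0.03,0,-0.001],"angular":[0,0,0]},{"xyz":[-0.055,0,-0.001],"angular":[0,0,0]},{"xyz":[-0.06,0,-0.001],"angular":[0,0,0]},{"xyz":[-0.06,0,-0.0005],"angular":[0,0,0]},{"xyz":[-0.06,0,-0.0005],"angular":[0,0,0]}]}}

```text
clock: 30.7
position: [0.5753, -0.0268, -0.0059]
ee_rot: [-0.05, 0.999, 0.0, 0.001]
ft_force: [3.7, -0.0, 3.8]
grip_width: 0.252
grasp_force: 79.7
```

Run:
```python
from h import *
where(); print(gl(get_obs()['position'])); go(*gp(-.03),-.008,186)
```

```text
t 30.7 pos [ 0.5753 -0.0268 -0.0059] yaw -174.29 tilt [0.0026 0.0002] q [ 0.56  0.55 -0.74  1.77  0.44  0.98  1.32] F [ 3.7 -0.   3.8] w 0.252 gf 79.7
[-0.0344 -0.0004]
xyz [-0.0044, 0.0005, 0.0021] ang [-0.01, 0.15, -0.29]
```

Request:
{"op": "carry_out", "data": {"motion": [{"xyz":[-0.002,0,0],"angular":[0,0,-0.3]},{"xyz":[-0.003,0,0],"angular":[0,0,-0.3]},{"xyz":[-0.003,0,0],"angular":[0,0,-0.3]}]}}

```text
clock: 31.0
position: [0.5756, -0.0269, -0.006]
ee_rot: [-0.052, 0.999, -0.001, -0.001]
ft_force: [-8.1, -0.6, 16.1]
grip_width: 0.254
grasp_force: 81.2
```

Request:
{"op": "carry_out", "data": {"motion": [{"xyz":[-0.001,0,0],"angular":[0,0,0]},{"xyz":[-0.001,0,0],"angular":[0,0,0]}]}}

```text
clock: 31.2
position: [0.5764, -0.0269, -0.0059]
ee_rot: [-0.052, 0.999, -0.001, -0.002]
ft_force: [-9.0, 0.3, 17.1]
grip_width: 0.252
grasp_force: 81.3
```

Request:
{"op": "carry_out", "data": {"motion": [{"xyz":[0,0,0],"angular":[0,0,0]},{"xyz":[0,0,0],"angular":[0,0,0]},{"xyz":[0,0,0],"angular":[0,0,0]},{"xyz":[0,0,0],"angular":[0,0,0]}], "hand": 0.5}}

```text
clock: 31.6
position: [0.5781, -0.0268, -0.007]
ee_rot: [-0.052, 0.999, -0.0, -0.0]
ft_force: [0.0, -0.2, 0.6]
grip_width: 0.5
grasp_force: 0.0
```

Request:
{"op": "carry_out", "data": {"motion": [{"xyz":[0,0,-0.03],"angular":[0,0,0]},{"xyz":[0,0,-0.06],"angular":[0,0,0]},{"xyz":[0,0,-0.11],"angular":[0,0,0]},{"xyz":[0.005,0,-0.16],"angular":[0,0,0]},{"xyz":[0.005,0,-0.21],"angular":[0,0,0]},{"xyz":[0.005,0,-0.225],"angular":[0,0,0]},{"xyz":[0.005,0,-0.225],"angular":[0,0,0]},{"xyz":[0.005,0,-0.225],"angular":[0,0,0]}]}}

```text
clock: 32.4
position: [0.5731, -0.0274, 0.2172]
ee_rot: [-0.052, 0.999, -0.0, -0.0]
ft_force: [0.0, -0.1, -0.9]
grip_width: 0.502
grasp_force: 0.0
```

```bash
cat > gcheck.py <<'E'
from h import *
# wrist view above the gauge: profile down the middle column and bar edges, in gauge axes at bar top height zt
def check(name,t,zoff=.0):
    c=snap('wrist',name); g=c['img'].astype(int); h=cv2.cvtColor(c['img'],cv2.COLOR_RGB2HSV).astype(int)
    red=((h[:,:,0]<6)|(h[:,:,0]>174))&(h[:,:,1]>170)&(h[:,:,2]>70); red[:,:200]=0; red[:,300:]=0
    blue=(h[:,:,0]>100)&(h[:,:,0]<130)&(h[:,:,1]>120); blue[:,:200]=0; blue[:,300:]=0
    for n,m in(('red',red),('blue',blue)):
        ys,xs=np.nonzero(m); 
        if len(ys): print(n,'rows',ys.min(),ys.max(),'cols',np.percentile(xs,2),np.percentile(xs,98))
    return c
E
python3 - <<'E'
from h import *
import gcheck
where(); print(gl(get_obs()['position'])); go(*gp(.05),.2,186)
c=gcheck.check('w12',.018)
for n in('w9','w12'):
    d=np.load(f'pics/{n}.npz'); im=d['img']; print(n,[tuple(int(q) for q in im[r,249]) for r in range(60,100,2)])
    h=cv2.cvtColor(im,cv2.COLOR_RGB2HSV).astype(int); red=((h[:,:,0]<6)|(h[:,:,0]>174))&(h[:,:,1]>170)&(h[:,:,2]>70); red[:,:200]=0; red[:,300:]=0; ys,xs=np.nonzero(red); print(ys.min(),ys.max(),xs.min(),xs.max())
    for r in(82,84,86): print(r,gl(p2w(d,249,r,.03)),gl(p2w(d,249,r,.006)))
E
```

```text
t 32.4 pos [ 0.5731 -0.0274  0.2172] yaw -174.0 tilt [-0.001  -0.0002] q [ 0.66  0.32 -0.85  1.55  0.24  1.38  1.47] F [ 0.  -0.1 -0.9] w 0.502 gf 0.0
[-0.0367 -0.0007]
xyz [-0.0867, 0.0007, 0.0171] ang [-0.01, -0.06, -0.0]
red rows 77 120 cols 231.0 267.0
blue rows 237 244 cols 229.0 270.0
w9 [(170, 110, 66), (170, 109, 66), (166, 107, 65), (159, 103, 62), (158, 103, 64), (169, 110, 67), (118, 79, 51), (147, 140, 139), (182, 177, 180), (147, 143, 145), (116, 113, 114), (152, 145, 149), (202, 193, 198), (201, 192, 198), (202, 193, 199), (201, 194, 199), (201, 193, 199), (201, 194, 199), (202, 194, 200), (201, 194, 199)]
204 237 233 266
82 [-0.13    0.0025] [-0.1308  0.0025]
84 [-0.1278  0.0025] [-0.1285  0.0025]
86 [-0.1256  0.0025] [-0.1262  0.0025]
w12 [(170, 109, 64), (171, 109, 65), (165, 105, 61), (160, 103, 62), (160, 104, 62), (175, 113, 66), (118, 76, 47), (114, 109, 111), (108, 87, 87), (171, 43, 38), (176, 44, 37), (175, 46, 39), (173, 44, 38), (173, 46, 39), (173, 45, 40), (175, 45, 39), (176, 45, 40), (177, 46, 40), (177, 47, 42), (176, 46, 41)]
77 120 230 267
82 [-0.1294  0.0013] [-0.1303  0.0013]
84 [-0.1272  0.0013] [-0.128   0.0013]
86 [-0.1251  0.0013] [-0.1257  0.0013]
```

The red end's near edge is at row 77, against 82 for the first placing, so the plain head is still about 4 mm short of the stop (the grip had pressed the bar onto the plate). Regrip, unload, push again.

Request:
{"op": "carry_out", "data": {"motion": [{"xyz":[-0.002,0,0.05],"angular":[0,0,0]},{"xyz":[-0.002,0,0.1],"angular":[0,0,0]},{"xyz":[-0.002,0,0.15],"angular":[0,0,0]},{"xyz":[-0.002,0,0.19],"angular":[0,0,0]},{"xyz":[-0.002,0,0.21],"angular":[0,0,0]},{"xyz":[-0.002,0,0.222],"angular":[0,0,0]},{"xyz":[-0.002,0,0.223],"angular":[0,0,0]},{"xyz":[-0.002,0,0.223],"angular":[0,0,0]}]}}

```text
clock: 33.25
position: [0.5757, -0.0267, -0.0044]
ee_rot: [-0.052, 0.999, 0.0, 0.0]
ft_force: [0.9, -0.8, 0.2]
grip_width: 0.498
grasp_force: 0.0
```

Request:
{"op": "carry_out", "data": {"motion": [{"xyz":[0,0,0],"angular":[0,0,0]},{"xyz":[0,0,0],"angular":[0,0,0]},{"xyz":[0,0,0],"angular":[0,0,0]},{"xyz":[0,0,0],"angular":[0,0,0]},{"xyz":[0,0,0],"angular":[0,0,0]},{"xyz":[0,0,-0.0015],"angular":[0,0,0]},{"xyz":[0,0,-0.0015],"angular":[0,0,0]}], "hand": 0}}

```text
clock: 33.95
position: [0.5755, -0.0272, -0.0029]
ee_rot: [-0.052, 0.999, -0.0, 0.0]
ft_force: [0.1, -0.3, -4.8]
grip_width: 0.253
grasp_force: 78.6
```

Request:
{"op": "carry_out", "data": {"motion": [{"xyz":[-0.002,0,0],"angular":[0,0,0]},{"xyz":[-0.004,0,0],"angular":[0,0,0]},{"xyz":[-0.004,0,0],"angular":[0,0,0]}]}}

```text
clock: 34.25
position: [0.5799, -0.0266, -0.0031]
ee_rot: [-0.052, 0.999, -0.0, 0.0]
ft_force: [-1.0, -0.8, 0.0]
grip_width: 0.25
grasp_force: 79.2
```

Request:
{"op": "carry_out", "data": {"motion": [{"xyz":[-0.001,0,0],"angular":[0,0,0]},{"xyz":[-0.002,0,0],"angular":[0,0,0]},{"xyz":[-0.002,0,0],"angular":[0,0,0]}]}}

```text
clock: 34.55
position: [0.5814, -0.0264, -0.0032]
ee_rot: [-0.052, 0.999, -0.0, -0.0]
ft_force: [-4.7, -0.9, 4.9]
grip_width: 0.251
grasp_force: 79.7
```

Request:
{"op": "carry_out", "data": {"motion": [{"xyz":[-0.0005,0,0],"angular":[0,0,0]},{"xyz":[-0.0005,0,0],"angular":[0,0,0]}]}}

```text
clock: 34.75
position: [0.5814, -0.0263, -0.0032]
ee_rot: [-0.052, 0.999, -0.0, -0.001]
ft_force: [-7.4, -0.7, 8.1]
grip_width: 0.25
grasp_force: 80.0
```

Request:
{"op": "carry_out", "data": {"motion": [{"xyz":[0,0,0],"angular":[0,0,0]},{"xyz":[0,0,0],"angular":[0,0,0]},{"xyz":[0,0,0],"angular":[0,0,0]},{"xyz":[0,0,0],"angular":[0,0,0]}], "hand": 0.5}}

```text
clock: 35.15
position: [0.5822, -0.0262, -0.0033]
ee_rot: [-0.052, 0.999, 0.0, 0.0]
ft_force: [-0.9, -0.4, 0.3]
grip_width: 0.501
grasp_force: 0.0
```

Request:
{"op": "carry_out", "data": {"motion": [{"xyz":[0,0,-0.03],"angular":[0,0,0]},{"xyz":[0,0,-0.06],"angular":[0,0,0]},{"xyz":[0,0,-0.11],"angular":[0,0,0]},{"xyz":[0.01,0,-0.16],"angular":[0,0,0]},{"xyz":[0.01,0,-0.21],"angular":[0,0,0]},{"xyz":[0.01,0,-0.221],"angular":[0,0,0]},{"xyz":[0.01,0,-0.221],"angular":[0,0,0]},{"xyz":[0.01,0,-0.221],"angular":[0,0,0]}]}}

```text
clock: 35.95
position: [0.5716, -0.0275, 0.2164]
ee_rot: [-0.052, 0.999, -0.0, -0.001]
ft_force: [-0.4, 0.1, -1.2]
grip_width: 0.499
grasp_force: 0.0
```

Run:
```python
from h import *
import gcheck
where(); print(gl(get_obs()['position'])); go(*gp(.05),.2,186)
c=gcheck.check('w13',.018)
```

```text
t 35.95 pos [ 0.5716 -0.0275  0.2164] yaw -174.0 tilt [-0.0012 -0.0001] q [ 0.67  0.32 -0.85  1.56  0.24  1.38  1.47] F [-0.4  0.1 -1.2] w 0.499 gf 0.0
[-0.0382 -0.0007]
xyz [-0.0882, 0.0007, 0.0163] ang [-0.0, -0.07, -0.0]
red rows 84 126 cols 231.0 267.0
blue rows 239 245 cols 229.0 270.0
```

Near edge now matches the first placing (row 84 with the hand 1.5 mm further back), so the plain head is at the stop. Press.

Request:
{"op": "carry_out", "data": {"motion": [{"xyz":[-0.04,0,0],"angular":[0,0,0]},{"xyz":[-0.087,0.001,0],"angular":[0,0,0]},{"xyz":[-0.087,0.001,0],"angular":[0,0,0]},{"xyz":[-0.087,0.001,0],"angular":[0,0,0]},{"xyz":[-0.087,0.001,0.015],"angular":[0,0,0]},{"xyz":[-0.087,0.001,0.03],"angular":[0,0,0]},{"xyz":[-0.087,0.001,0.045],"angular":[0,0,0]},{"xyz":[-0.087,0.001,0.055],"angular":[0,0,0]},{"xyz":[-0.087,0.001,0.065],"angular":[0,0,0]},{"xyz":[-0.087,0.001,0.071],"angular":[0,0,0]},{"xyz":[-0.087,0.001,0.075],"angular":[0,0,0]},{"xyz":[-0.087,0.001,0.077],"angular":[0,0,0]}], "hand": 0}}

```text
clock: 37.2
position: [0.6581, -0.0175, 0.1408]
ee_rot: [-0.052, 0.999, -0.0, -0.0]
ft_force: [-5.1, -1.3, 8.2]
grip_width: -0.001
grasp_force: 3.9
```

Request:
{"op": "carry_out", "data": {"motion": [{"xyz":[0,0,0],"angular":[0,0,0]},{"xyz":[0,0,0],"angular":[0,0,0]},{"xyz":[0,0,0],"angular":[0,0,0]},{"xyz":[0,0,0],"angular":[0,0,0]},{"xyz":[0,0,0],"angular":[0,0,0]},{"xyz":[0,0,0],"angular":[0,0,0]},{"xyz":[0,0,0],"angular":[0,0,0]},{"xyz":[0,0,0],"angular":[0,0,0]},{"xyz":[0,0,0],"angular":[0,0,0]},{"xyz":[0,0,0],"angular":[0,0,0]},{"xyz":[0,0,0],"angular":[0,0,0]},{"xyz":[0,0,0],"angular":[0,0,0]}]}}

```text
clock: 38.4
position: [0.6583, -0.0175, 0.1414]
ee_rot: [-0.052, 0.999, -0.0, 0.0]
ft_force: [-4.9, -1.4, 6.3]
grip_width: -0.001
grasp_force: 3.6
```

Request:
{"op": "carry_out", "data": {"motion": [{"xyz":[0,0,0.001],"angular":[0,0,0]},{"xyz":[0,0,0.003],"angular":[0,0,0]},{"xyz":[0,0,0.003],"angular":[0,0,0]},{"xyz":[0,0,0.003],"angular":[0,0,0]},{"xyz":[0,0,0.003],"angular":[0,0,0]},{"xyz":[0,0,0.003],"angular":[0,0,0]},{"xyz":[0,0,0.003],"angular":[0,0,0]},{"xyz":[0,0,0.003],"angular":[0,0,0]},{"xyz":[0,0,0.003],"angular":[0,0,0]},{"xyz":[0,0,0.003],"angular":[0,0,0]},{"xyz":[0,0,0.003],"angular":[0,0,0]},{"xyz":[0,0,0.003],"angular":[0,0,0]}]}}

```text
clock: 39.6
position: [0.6584, -0.0175, 0.1388]
ee_rot: [-0.052, 0.999, -0.0, 0.0]
ft_force: [-5.8, -1.9, 9.0]
grip_width: -0.002
grasp_force: 4.7
```

Request:
{"op": "carry_out", "data": {"motion": [{"xyz":[0,0,-0.02],"angular":[0,0,0]},{"xyz":[0,0,-0.04],"angular":[0,0,0]},{"xyz":[0,0,-0.08],"angular":[0,0,0]},{"xyz":[0.01,0,-0.08],"angular":[0,0,0]},{"xyz":[0.05,0,-0.08],"angular":[0,0,0]},{"xyz":[0.083,0,-0.08],"angular":[0,0,0]},{"xyz":[0.083,0,-0.08],"angular":[0,0,0]},{"xyz":[0.083,0,-0.08],"angular":[0,0,0]}]}}

```text
clock: 40.4
position: [0.5758, -0.0266, 0.218]
ee_rot: [-0.052, 0.999, -0.001, 0.001]
ft_force: [-0.4, -0.8, -0.7]
grip_width: 0.002
grasp_force: 0.0
```

Request:
{"op": "carry_out", "data": {"motion": [{"xyz":[0,0,0.05],"angular":[0,0,0]},{"xyz":[0,0,0.1],"angular":[0,0,0]},{"xyz":[0,0,0.15],"angular":[0,0,0]},{"xyz":[0,0,0.18],"angular":[0,0,0]},{"xyz":[0,0,0.18],"angular":[0,0,0]},{"xyz":[0,0,0.18],"angular":[0,0,0]}], "hand": 0.55}}

```text
clock: 41.0
position: [0.5768, -0.0253, 0.0384]
ee_rot: [-0.053, 0.999, 0.0, 0.0]
ft_force: [0.3, 0.7, 1.2]
grip_width: 0.554
grasp_force: 0.0
```

Run:
```python
from h import *
where(); print(gl(get_obs()['position'])); go(*gp(-.032),-.006,186)
# tray from top picture: refine with wrist w9 not needed
t=np.load('pics/t6.npz'); h=cv2.cvtColor(t['img'],cv2.COLOR_RGB2HSV).astype(int)
b=(h[:,:,0]>105)&(h[:,:,0]<125)&(h[:,:,1]>150); b[:170]=0; b[:,200:]=0; b[260:]=0; b[:,:95]=0
r,a=rect(b); print(r,a); B=cv2.boxPoints(r); P=np.array([p2w(t,u,v,.028)[:2] for u,v in B]); print(np.round(P,4),P.mean(0),[np.linalg.norm(P[i]-P[i-1]) for i in range(4)])
```

```text
t 41.0 pos [ 0.5768 -0.0253  0.0384] yaw -173.97 tilt [0.0005 0.001 ] q [ 0.6   0.51 -0.79  1.74  0.41  1.07  1.35] F [0.3 0.7 1.2] w 0.554 gf 0.0
[-0.0328  0.001 ]
xyz [-0.0008, -0.001, 0.0444] ang [0.06, 0.03, 0.03]
((138.88888549804688, 215.25062561035156), (73.06121063232422, 73.37200927734375), 2.544804334640503) 5198
[[0.3371 0.4283]
 [0.5857 0.4324]
 [0.5751 0.1813]
 [0.327  0.1841]] [0.45621154 0.30652879] [np.float64(0.24440982090610736), np.float64(0.24865456968837216), np.float64(0.2512735848298141), np.float64(0.24806563995764302)]
```

Request:
{"op": "carry_out", "data": {"motion": [{"xyz":[0,-0.001,0.03],"angular":[0,0,0]},{"xyz":[0,-0.001,0.043],"angular":[0,0,0]},{"xyz":[0,-0.001,0.045],"angular":[0,0,0]},{"xyz":[0,-0.001,0.045],"angular":[0,0,0]}]}}

```text
clock: 41.4
position: [0.5767, -0.0267, -0.0062]
ee_rot: [-0.052, 0.999, -0.0, 0.001]
ft_force: [0.2, -0.7, -0.8]
grip_width: 0.551
grasp_force: 0.0
```

Request:
{"op": "carry_out", "data": {"motion": [{"xyz":[0,0,0],"angular":[0,0,0]},{"xyz":[0,0,0],"angular":[0,0,0]},{"xyz":[0,0,0],"angular":[0,0,0]},{"xyz":[0,0,0],"angular":[0,0,0]},{"xyz":[0,0,0],"angular":[0,0,0]},{"xyz":[0,0,0],"angular":[0,0,0]}], "hand": 0}}

```text
clock: 42.0
position: [0.5769, -0.0269, -0.0057]
ee_rot: [-0.052, 0.999, -0.0, 0.001]
ft_force: [-2.9, -0.2, 7.7]
grip_width: 0.249
grasp_force: 79.0
```

Request:
{"op": "carry_out", "data": {"motion": [{"xyz":[0.002,0,-0.003],"angular":[0,0,0]},{"xyz":[0.03,0,-0.004],"angular":[0,0,0]},{"xyz":[0.07,0,-0.01],"angular":[0,0,0]},{"xyz":[0.09,0,-0.05],"angular":[0,0,0]},{"xyz":[0.09,0,-0.08],"angular":[0,0,0]},{"xyz":[0.09,0,-0.08],"angular":[0,0,0]}]}}

```text
clock: 42.6
position: [0.4883, -0.0368, 0.0765]
ee_rot: [-0.052, 0.999, -0.001, 0.003]
ft_force: [0.7, -0.2, -3.5]
grip_width: 0.256
grasp_force: 79.7
```

Run:
```python
from h import *
where(); go(.453,.372,.075,179)
```

```text
t 42.6 pos [ 0.4883 -0.0368  0.0765] yaw -174.02 tilt [ 0.0058 -0.0027] q [ 0.79  0.27 -0.9   1.93  0.24  1.05  1.47] F [ 0.7 -0.2 -3.5] w 0.256 gf 79.7
xyz [-0.0075, 0.4102, 0.0002] ang [-0.17, 0.33, 6.98]
```

Request:
{"op": "carry_out", "data": {"motion": [{"xyz":[-0.0135,0.42,0],"angular":[0,0,7.8]},{"xyz":[-0.0135,0.42,0],"angular":[0,0,7.8]},{"xyz":[-0.0135,0.42,0],"angular":[0,0,7.8]},{"xyz":[-0.0135,0.42,0],"angular":[0,0,7.8]},{"xyz":[-0.0135,0.42,0],"angular":[0,0,7.8]},{"xyz":[-0.0135,0.42,0],"angular":[0,0,7.8]},{"xyz":[-0.0135,0.42,0],"angular":[0,0,7.8]},{"xyz":[-0.0135,0.42,0],"angular":[0,0,7.8]},{"xyz":[-0.0135,0.42,0],"angular":[0,0,7.8]},{"xyz":[-0.0135,0.42,0],"angular":[0,0,7.8]},{"xyz":[-0.0135,0.42,0],"angular":[0,0,7.8]},{"xyz":[-0.0135,0.42,0],"angular":[0,0,7.8]}]}}

```text
clock: 43.8
position: [0.4563, 0.3813, 0.0719]
ee_rot: [0.016, 1.0, -0.001, -0.0]
ft_force: [0.1, 0.0, -3.9]
grip_width: 0.255
grasp_force: 79.9
```

Run:
```python
from h import *
where(); go(.458,.382,-.010,178.2); snap('wrist','w14')
```

```text
t 43.8 pos [0.4563 0.3813 0.0719] yaw 178.12 tilt [-0.0005 -0.0016] q [-0.07  0.55 -0.92  1.66  0.47  1.17  0.44] F [ 0.1  0.  -3.9] w 0.255 gf 79.9
xyz [-0.0017, 0.0009, 0.0819] ang [-0.09, -0.02, -0.08]
```

View pics/w14.png

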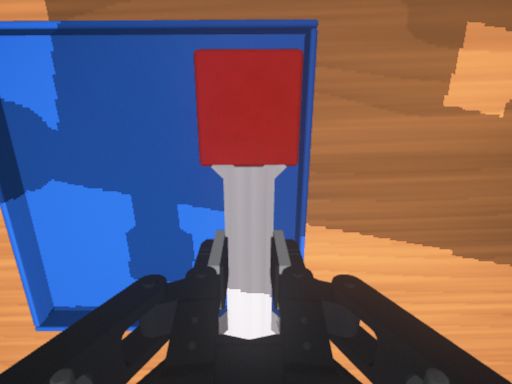

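The bar hangs inside the tray walls, parallel to the right-hand wall (column 305), end clear of the near rim (row 30). Lower and release.

Request:
{"op": "carry_out", "data": {"motion": [{"xyz":[-0.002,0.001,0.04],"angular":[0,0,0]},{"xyz":[-0.002,0.001,0.065],"angular":[0,0,0]},{"xyz":[-0.002,0.001,0.078],"angular":[0,0,0]},{"xyz":[-0.002,0.001,0.082],"angular":[0,0,0]},{"xyz":[-0.002,0.001,0.082],"angular":[0,0,0]}]}}

```text
clock: 44.35
position: [0.4584, 0.3835, -0.0089]
ee_rot: [0.016, 1.0, 0.0, 0.0]
ft_force: [-0.5, 1.0, -3.8]
grip_width: 0.255
grasp_force: 79.9
```

Request:
{"op": "carry_out", "data": {"motion": [{"xyz":[0,0,0.001],"angular":[0,0,0]},{"xyz":[0,0,0.002],"angular":[0,0,0]},{"xyz":[0,0,0.002],"angular":[0,0,0]}]}}

```text
clock: 44.65
position: [0.4583, 0.384, -0.0107]
ee_rot: [0.016, 1.0, 0.0, 0.0]
ft_force: [0.2, 0.8, -3.5]
grip_width: 0.258
grasp_force: 79.9
```

Request:
{"op": "carry_out", "data": {"motion": [{"xyz":[0,0,0.001],"angular":[0,0,0]},{"xyz":[0,0,0.002],"angular":[0,0,0]},{"xyz":[0,0,0.002],"angular":[0,0,0]}]}}

```text
clock: 44.95
position: [0.4582, 0.3838, -0.0126]
ee_rot: [0.016, 1.0, -0.0, 0.0]
ft_force: [-1.8, -3.1, 4.9]
grip_width: 0.256
grasp_force: 80.9
```

Request:
{"op": "carry_out", "data": {"motion": [{"xyz":[0,0,0],"angular":[0,0,0]},{"xyz":[0,0,0],"angular":[0,0,0]},{"xyz":[0,0,0],"angular":[0,0,0]},{"xyz":[0,0,-0.02],"angular":[0,0,0]},{"xyz":[0,0,-0.06],"angular":[0,0,0]},{"xyz":[0,0,-0.1],"angular":[0,0,0]},{"xyz":[0,0,-0.13],"angular":[0,0,0]},{"xyz":[0,0,-0.13],"angular":[0,0,0]}], "hand": 0.45}}

```text
clock: 45.75
position: [0.4595, 0.3858, 0.1212]
ee_rot: [0.016, 1.0, 0.002, 0.003]
ft_force: [0.4, 1.1, 0.7]
grip_width: 0.451
grasp_force: 0.0
```

Run:
```python
from h import *
where(); t=snap('top','t15'); h=cv2.cvtColor(t['img'],cv2.COLOR_RGB2HSV); H,S,V=[h[:,:,i].astype(int) for i in range(3)]
roi=np.zeros(H.shape,bool); roi[150:265,265:370]=1
def comp(m,z,n):
    k,l,s,c=cv2.connectedComponentsWithStats((m&roi).astype(np.uint8))
    for i in range(1,k):
        if s[i,4]>60:
            p=np.argwhere(l==i)[:,::-1]; w=np.array([p2w(t,u,v,z)[:2] for u,v in p]).astype(np.float32)*1000
            print(n,s[i],np.round(w.mean(0)),np.round(p2w(t,*c[i],z),4))
comp(((H<6)|(H>174))&(S>170)&(V>90),.03,'red'); comp(V<45,.032,'black'); comp((H>40)&(H<80)&(S>100),.036,'green')
go(.455,-.24,.12,-7)
```

```text
t 45.75 pos [0.4595 0.3858 0.1212] yaw 178.21 tilt [0.0054 0.0042] q [-0.05  0.5  -0.95  1.61  0.43  1.25  0.47] F [0.4 1.1 0.7] w 0.451 gf 0.0
red [337 178  14  15 186] [ 561. -389.] [ 0.5611 -0.3889  0.03  ]
red [290 215  15  16 202] [ 432. -228.] [ 0.4318 -0.2283  0.03  ]
green [336 192  14  45 457] [ 450. -382.] [ 0.4503 -0.3822  0.036 ]
xyz [-0.0158, -0.6245, -0.0026] ang [-0.27, 0.2, -174.81]
```

Request:
{"op": "carry_out", "data": {"motion": [{"xyz":[-0.066,-0.622,0],"angular":[0,0,92]},{"xyz":[-0.066,-0.622,0],"angular":[0,0,92]},{"xyz":[-0.066,-0.622,0],"angular":[0,0,92]},{"xyz":[-0.066,-0.622,0],"angular":[0,0,92]},{"xyz":[-0.066,-0.622,0],"angular":[0,0,92]},{"xyz":[-0.066,-0.622,0],"angular":[0,0,92]},{"xyz":[-0.066,-0.622,0],"angular":[0,0,92]},{"xyz":[-0.066,-0.622,0],"angular":[0,0,92]},{"xyz":[-0.066,-0.622,0],"angular":[0,0,92]},{"xyz":[-0.066,-0.622,0],"angular":[0,0,92]},{"xyz":[-0.066,-0.622,0],"angular":[0,0,92]},{"xyz":[-0.066,-0.622,0],"angular":[0,0,92]}], "hand": 0.6}}

```text
clock: 47.0
position: [0.5016, -0.2167, 0.1156]
ee_rot: [0.731, 0.682, -0.001, -0.001]
ft_force: [1.3, -0.4, -0.2]
grip_width: 0.6
grasp_force: 0.0
```

Request:
{"op": "carry_out", "data": {"motion": [{"xyz":[0,0,0],"angular":[0,0,93]},{"xyz":[0,0,0],"angular":[0,0,93]},{"xyz":[0,0,0],"angular":[0,0,93]},{"xyz":[0,0,0],"angular":[0,0,93]},{"xyz":[0,0,0],"angular":[0,0,93]},{"xyz":[0,0,0],"angular":[0,0,93]},{"xyz":[0,0,0],"angular":[0,0,93]},{"xyz":[0,0,0],"angular":[0,0,93]},{"xyz":[0,0,0],"angular":[0,0,93]},{"xyz":[0,0,0],"angular":[0,0,93]},{"xyz":[0,0,0],"angular":[0,0,93]},{"xyz":[0,0,0],"angular":[0,0,93]}]}}

```text
clock: 48.2
position: [0.5018, -0.2145, 0.1155]
ee_rot: [0.998, -0.06, -0.001, -0.0]
ft_force: [0.4, 0.3, 0.8]
grip_width: 0.602
grasp_force: 0.0
```

Run:
```python
from h import *
where(); go(.506,-.2376,-.007,-7.1); c=snap('wrist','w16'); im=c['img'].astype(int)
for r in range(100,230,12):
    x=np.where(im[r,170:330].max(1)<60)[0]+170; print(r,x.min() if len(x) else 0,x.max() if len(x) else 0,end='; ')
where()
```

```text
t 48.2 pos [ 0.5018 -0.2145  0.1155] yaw -6.91 tilt [-0.0018  0.0004] q [ 0.57  0.25 -0.29  1.77  0.08  1.13 -1.43] F [0.4 0.3 0.8] w 0.602 gf 0.0
xyz [0.0071, 0.0225, 0.1224] ang [-0.01, 0.11, 0.19]
100 251 304; 112 251 303; 124 260 294; 136 262 289; 148 263 289; 160 262 288; 172 262 288; 184 262 287; 196 262 287; 208 262 286; 220 256 289; t 48.25 pos [ 0.502  -0.2145  0.1157] yaw -6.64 tilt [-0.0016  0.0003] q [ 0.57  0.25 -0.29  1.77  0.08  1.13 -1.43] F [ 0.3  0.2 -0.1] w 0.6 gf 0.0
```

Request:
{"op": "carry_out", "data": {"motion": [{"xyz":[0.007,0.0225,0.04],"angular":[0,0,0.2]},{"xyz":[0.007,0.0225,0.07],"angular":[0,0,0.2]},{"xyz":[0.007,0.0225,0.07],"angular":[0,0,0.2]},{"xyz":[0.007,0.0225,0.07],"angular":[0,0,0.2]}]}}

```text
clock: 48.65
position: [0.5067, -0.2373, 0.0469]
ee_rot: [0.998, -0.06, -0.0, -0.0]
ft_force: [0.2, 0.2, 0.3]
grip_width: 0.601
grasp_force: 0.0
```

Run:
```python
from h import *
where(); go(.506,-.2376,-.0085,-7.1); c=snap('wrist','w17'); im=c['img'].astype(int)
for r in range(60,230,12):
    x=np.where(im[r,170:330].max(1)<60)[0]+170; print(r,x.min() if len(x) else 0,x.max() if len(x) else 0,end='; ')
```

```text
t 48.65 pos [ 0.5067 -0.2373  0.0469] yaw -6.85 tilt [-0.0009  0.0008] q [ 0.58  0.35 -0.27  1.8   0.11  1.   -1.42] F [0.2 0.2 0.3] w 0.601 gf 0.0
xyz [-0.0006, 0.0005, 0.0554] ang [-0.04, 0.05, 0.25]
60 213 289; 72 213 289; 84 214 289; 96 214 288; 108 215 288; 120 215 287; 132 216 287; 144 225 278; 156 234 269; 168 234 269; 180 234 269; 192 234 268; 204 235 268; 216 235 268; 228 235 268;
```

Waist centred at column 251, vertical. Descend and grip.

Request:
{"op": "carry_out", "data": {"motion": [{"xyz":[0,0,0.035],"angular":[0,0,0]},{"xyz":[0,0,0.05],"angular":[0,0,0]},{"xyz":[0,0,0.055],"angular":[0,0,0]},{"xyz":[0,0,0.055],"angular":[0,0,0]}]}}

```text
clock: 49.1
position: [0.507, -0.2377, -0.0079]
ee_rot: [0.998, -0.061, -0.0, -0.0]
ft_force: [0.8, 0.3, -0.8]
grip_width: 0.603
grasp_force: 0.0
```

Request:
{"op": "carry_out", "data": {"motion": [{"xyz":[0,0,0],"angular":[0,0,0]},{"xyz":[0,0,0],"angular":[0,0,0]},{"xyz":[0,0,0],"angular":[0,0,0]},{"xyz":[0,0,0],"angular":[0,0,0]},{"xyz":[0,0,0],"angular":[0,0,0]},{"xyz":[0,0,0],"angular":[0,0,0]}], "hand": 0}}

```text
clock: 49.7
position: [0.5078, -0.2382, -0.0067]
ee_rot: [0.998, -0.061, 0.001, 0.0]
ft_force: [-1.3, 0.6, 6.6]
grip_width: 0.255
grasp_force: 79.3
```

Request:
{"op": "carry_out", "data": {"motion": [{"xyz":[0,0,-0.02],"angular":[0,0,0]},{"xyz":[0,0,-0.06],"angular":[0,0,0]},{"xyz":[0,0,-0.08],"angular":[0,0,0]},{"xyz":[0,0,-0.08],"angular":[0,0,0]},{"xyz":[0,0,-0.08],"angular":[0,0,0]}]}}

```text
clock: 50.2
position: [0.5068, -0.2379, 0.0718]
ee_rot: [0.998, -0.061, 0.0, 0.0]
ft_force: [0.2, 0.1, -2.6]
grip_width: 0.258
grasp_force: 78.9
```

Run:
```python
from h import *
where(); go(*gp(-.105),.075,98)
```

```text
t 50.2 pos [ 0.5068 -0.2379  0.0718] yaw -7.0 tilt [ 0.0005 -0.0005] q [ 0.59  0.32 -0.27  1.78  0.1   1.05 -1.41] F [ 0.2  0.1 -2.6] w 0.258 gf 78.9
xyz [-0.0266, -0.2024, -0.0033] ang [0.05, -0.0, -105.0]
```

Request:
{"op": "carry_out", "data": {"motion": [{"xyz":[-0.027,-0.202,0],"angular":[0,0,-103]},{"xyz":[-0.027,-0.202,0],"angular":[0,0,-103]},{"xyz":[-0.027,-0.202,0],"angular":[0,0,-103]},{"xyz":[-0.027,-0.202,0],"angular":[0,0,-103]},{"xyz":[-0.027,-0.202,0],"angular":[0,0,-103]},{"xyz":[-0.027,-0.202,0],"angular":[0,0,-103]},{"xyz":[-0.027,-0.202,0],"angular":[0,0,-103]},{"xyz":[-0.027,-0.202,0],"angular":[0,0,-103]},{"xyz":[-0.027,-0.202,0],"angular":[0,0,-103]},{"xyz":[-0.027,-0.202,0],"angular":[0,0,-103]},{"xyz":[-0.027,-0.202,0],"angular":[0,0,-103]},{"xyz":[-0.027,-0.202,0],"angular":[0,0,-103]}]}}

```text
clock: 51.4
position: [0.5036, -0.0339, 0.0703]
ee_rot: [0.667, 0.745, -0.001, -0.001]
ft_force: [0.6, 0.6, -2.3]
grip_width: 0.259
grasp_force: 79.1
```

Request:
{"op": "carry_out", "data": {"motion": [{"xyz":[0,0,0],"angular":[0,0,-90]},{"xyz":[0,0,0],"angular":[0,0,-90]},{"xyz":[0,0,0],"angular":[0,0,-90]},{"xyz":[0,0,0],"angular":[0,0,-90]},{"xyz":[0,0,0],"angular":[0,0,-90]},{"xyz":[0,0,0],"angular":[0,0,-90]},{"xyz":[0,0,0],"angular":[0,0,-90]},{"xyz":[0,0,0],"angular":[0,0,-90]},{"xyz":[0,0,0],"angular":[0,0,-90]},{"xyz":[0,0,0],"angular":[0,0,-90]},{"xyz":[0,0,0],"angular":[0,0,-90]},{"xyz":[0,0,0],"angular":[0,0,-90]}]}}

```text
clock: 52.6
position: [0.5037, -0.0339, 0.0704]
ee_rot: [-0.053, 0.999, 0.001, -0.001]
ft_force: [0.8, -0.1, -1.4]
grip_width: 0.256
grasp_force: 79.1
```

Run:
```python
from h import *
where(); go(*gp(-.042),-.003,186)
```

```text
t 52.6 pos [ 0.5037 -0.0339  0.0704] yaw -173.94 tilt [-0.0021  0.0009] q [ 0.74  0.32 -0.87  1.89  0.27  1.06  1.44] F [ 0.8 -0.1 -1.4] w 0.256 gf 79.1
xyz [-0.0646, -0.0001, 0.0733] ang [0.06, -0.11, 0.06]
```

Request:
{"op": "carry_out", "data": {"motion": [{"xyz":[0,0,0.04],"angular":[0,0,0]},{"xyz":[-0.02,0,0.066],"angular":[0,0,0]},{"xyz":[-0.045,0,0.073],"angular":[0,0,0]},{"xyz":[-0.058,0,0.073],"angular":[0,0,0]},{"xyz":[-0.063,0,0.073],"angular":[0,0,0]},{"xyz":[-0.063,0,0.073],"angular":[0,0,0]},{"xyz":[-0.063,0,0.073],"angular":[0,0,0]}]}}

```text
clock: 53.3
position: [0.5665, -0.0275, -0.0016]
ee_rot: [-0.052, 0.999, -0.0, -0.0]
ft_force: [-0.5, 0.3, -2.1]
grip_width: 0.259
grasp_force: 79.1
```

Run:
```python
from h import *
where(); print(gl(get_obs()['position'])); go(*gp(-.030),-.0047,186)
```

```text
t 53.3 pos [ 0.5665 -0.0275 -0.0016] yaw -174.04 tilt [-0.0008 -0.0002] q [ 0.59  0.54 -0.77  1.79  0.44  0.99  1.32] F [-0.5  0.3 -2.1] w 0.259 gf 79.1
[-0.0433 -0.0002]
xyz [-0.0133, 0.0002, 0.0031] ang [-0.0, -0.05, -0.04]
```

Request:
{"op": "carry_out", "data": {"motion": [{"xyz":[-0.003,0,0.001],"angular":[0,0,0]},{"xyz":[-0.007,0,0.0025],"angular":[0,0,0]},{"xyz":[-0.01,0,0.0025],"angular":[0,0,0]},{"xyz":[-0.01,0,0.0025],"angular":[0,0,0]}]}}

```text
clock: 53.7
position: [0.5776, -0.0263, -0.0038]
ee_rot: [-0.052, 0.999, 0.0, 0.0]
ft_force: [0.1, -0.0, -2.4]
grip_width: 0.257
grasp_force: 79.1
```

Request:
{"op": "carry_out", "data": {"motion": [{"xyz":[-0.001,0,0],"angular":[0,0,0]},{"xyz":[-0.002,0,0],"angular":[0,0,0]},{"xyz":[-0.002,0,0],"angular":[0,0,0]}]}}

```text
clock: 54.0
position: [0.5782, -0.0263, -0.0042]
ee_rot: [-0.052, 0.999, -0.0, -0.001]
ft_force: [-5.1, -0.3, -1.7]
grip_width: 0.258
grasp_force: 79.3
```

Request:
{"op": "carry_out", "data": {"motion": [{"xyz":[-0.001,0,0],"angular":[0,0,0]},{"xyz":[-0.001,0,0],"angular":[0,0,0]}]}}

```text
clock: 54.2
position: [0.5782, -0.0264, -0.0044]
ee_rot: [-0.052, 0.999, -0.0, -0.002]
ft_force: [-10.1, -1.4, 2.1]
grip_width: 0.257
grasp_force: 79.7
```

Request:
{"op": "carry_out", "data": {"motion": [{"xyz":[0,0,0],"angular":[0,0,0]},{"xyz":[0,0,0],"angular":[0,0,0]},{"xyz":[0,0,0],"angular":[0,0,0]},{"xyz":[0,0,0],"angular":[0,0,0]}], "hand": 0.5}}

```text
clock: 54.6
position: [0.5807, -0.026, -0.0035]
ee_rot: [-0.052, 0.999, -0.0, 0.0]
ft_force: [0.2, -0.9, -0.1]
grip_width: 0.495
grasp_force: 0.0
```

Request:
{"op": "carry_out", "data": {"motion": [{"xyz":[0,0,-0.03],"angular":[0,0,0]},{"xyz":[0,0,-0.06],"angular":[0,0,0]},{"xyz":[0,0,-0.11],"angular":[0,0,0]},{"xyz":[0.007,0,-0.16],"angular":[0,0,0]},{"xyz":[0.007,0,-0.21],"angular":[0,0,0]},{"xyz":[0.007,0,-0.222],"angular":[0,0,0]},{"xyz":[0.007,0,-0.222],"angular":[0,0,0]},{"xyz":[0.007,0,-0.222],"angular":[0,0,0]}]}}

```text
clock: 55.4
position: [0.573, -0.027, 0.2172]
ee_rot: [-0.052, 0.999, -0.0, -0.0]
ft_force: [-0.0, -0.8, -0.5]
grip_width: 0.502
grasp_force: 0.0
```

Run:
```python
from h import *
import gcheck
where(); print(gl(get_obs()['position'])); go(*gp(.05),.2,186)
c=gcheck.check('w18',.022); im=c['img'].astype(int)
print([int(im[r,249].max()) for r in range(66,100,2)])
for r in(90,110,150,180): x=np.where(im[r,200:300].max(1)<60)[0]+200; print(r,x.min(),x.max())
h=cv2.cvtColor(np.load('pics/w9.npz')['img'],cv2.COLOR_RGB2HSV).astype(int); b=(h[:,:,0]>100)&(h[:,:,0]<130)&(h[:,:,1]>120); b[:,:200]=0; b[:,300:]=0; ys,xs=np.nonzero(b); print('w9 blue',ys.min(),ys.max())
```

```text
t 55.4 pos [ 0.573  -0.027   0.2172] yaw -174.0 tilt [-0.0008 -0.0002] q [ 0.68  0.33 -0.87  1.55  0.25  1.38  1.46] F [-0.  -0.8 -0.5] w 0.502 gf 0.0
[-0.0368 -0.0003]
xyz [-0.0868, 0.0003, 0.0171] ang [-0.01, -0.05, -0.0]
red rows 205 238 cols 233.0 265.0
blue rows 237 244 cols 229.0 270.0
[166, 166, 182, 123, 174, 188, 120, 119, 45, 47, 49, 48, 47, 47, 48, 46, 46]
90 230 267
110 230 267
150 240 257
180 241 257
w9 blue 234 244
```

Black is at the stop (red to row 238, near edge row 82, straight). Press.

Request:
{"op": "carry_out", "data": {"motion": [{"xyz":[-0.04,0,0],"angular":[0,0,0]},{"xyz":[-0.086,0,0],"angular":[0,0,0]},{"xyz":[-0.086,0,0],"angular":[0,0,0]},{"xyz":[-0.086,0,0],"angular":[0,0,0]},{"xyz":[-0.086,0,0.015],"angular":[0,0,0]},{"xyz":[-0.086,0,0.03],"angular":[0,0,0]},{"xyz":[-0.086,0,0.045],"angular":[0,0,0]},{"xyz":[-0.086,0,0.055],"angular":[0,0,0]},{"xyz":[-0.086,0,0.065],"angular":[0,0,0]},{"xyz":[-0.086,0,0.07],"angular":[0,0,0]},{"xyz":[-0.086,0,0.074],"angular":[0,0,0]},{"xyz":[-0.086,0,0.076],"angular":[0,0,0]}], "hand": 0}}

```text
clock: 56.65
position: [0.6584, -0.0181, 0.1426]
ee_rot: [-0.052, 0.999, -0.0, -0.0]
ft_force: [-7.2, -0.9, 10.6]
grip_width: -0.002
grasp_force: 4.8
```

Request:
{"op": "carry_out", "data": {"motion": [{"xyz":[0,0,0],"angular":[0,0,0]},{"xyz":[0,0,0],"angular":[0,0,0]},{"xyz":[0,0,0],"angular":[0,0,0]},{"xyz":[0,0,0],"angular":[0,0,0]},{"xyz":[0,0,0],"angular":[0,0,0]},{"xyz":[0,0,0],"angular":[0,0,0]},{"xyz":[0,0,0],"angular":[0,0,0]},{"xyz":[0,0,0],"angular":[0,0,0]},{"xyz":[0,0,0],"angular":[0,0,0]},{"xyz":[0,0,0],"angular":[0,0,0]},{"xyz":[0,0,0],"angular":[0,0,0]},{"xyz":[0,0,0],"angular":[0,0,0]}]}}

```text
clock: 57.85
position: [0.6585, -0.0181, 0.1431]
ee_rot: [-0.052, 0.999, -0.0, -0.0]
ft_force: [-5.9, -1.2, 8.5]
grip_width: -0.001
grasp_force: 4.6
```

Request:
{"op": "carry_out", "data": {"motion": [{"xyz":[0,0,-0.02],"angular":[0,0,0]},{"xyz":[0,0,-0.04],"angular":[0,0,0]},{"xyz":[0,0,-0.075],"angular":[0,0,0]},{"xyz":[0.01,0,-0.075],"angular":[0,0,0]},{"xyz":[0.05,0,-0.075],"angular":[0,0,0]},{"xyz":[0.08,0,-0.075],"angular":[0,0,0]},{"xyz":[0.08,0,-0.075],"angular":[0,0,0]},{"xyz":[0.08,0,-0.075],"angular":[0,0,0]}]}}

```text
clock: 58.65
position: [0.5791, -0.0269, 0.2173]
ee_rot: [-0.052, 0.999, -0.001, 0.0]
ft_force: [0.7, -0.5, -0.1]
grip_width: -0.0
grasp_force: 0.0
```

Request:
{"op": "carry_out", "data": {"motion": [{"xyz":[0,0,0.05],"angular":[0,0,0]},{"xyz":[0,0,0.1],"angular":[0,0,0]},{"xyz":[0,0,0.15],"angular":[0,0,0]},{"xyz":[0,0,0.19],"angular":[0,0,0]},{"xyz":[0,0,0.21],"angular":[0,0,0]},{"xyz":[0,0,0.219],"angular":[0,0,0]},{"xyz":[0,0,0.22],"angular":[0,0,0]},{"xyz":[0,0,0.22],"angular":[0,0,0]}], "hand": 0.55}}

```text
clock: 59.45
position: [0.5803, -0.0258, -0.0019]
ee_rot: [-0.052, 0.999, 0.0, 0.001]
ft_force: [0.6, -0.6, 0.6]
grip_width: 0.554
grasp_force: 0.0
```

Request:
{"op": "carry_out", "data": {"motion": [{"xyz":[0,0,0],"angular":[0,0,0]},{"xyz":[0,0,0],"angular":[0,0,0]},{"xyz":[0,0,0],"angular":[0,0,0]},{"xyz":[0,0,0],"angular":[0,0,0]},{"xyz":[0,0,0],"angular":[0,0,0]},{"xyz":[0,0,0],"angular":[0,0,0]}], "hand": 0}}

```text
clock: 60.05
position: [0.5803, -0.0262, -0.0011]
ee_rot: [-0.052, 0.999, -0.0, 0.001]
ft_force: [-1.1, 0.5, 5.6]
grip_width: 0.253
grasp_force: 79.0
```

Run:
```python
from h import *
where(); print(gl(get_obs()['position']))
```

```text
t 60.05 pos [ 0.5803 -0.0262 -0.0011] yaw -174.0 tilt [ 0.0025 -0.0006] q [ 0.59  0.57 -0.78  1.75  0.46  1.01  1.31] F [-1.1  0.5  5.6] w 0.253 gf 79.0
[-0.0294 -0.0003]
```

Request:
{"op": "carry_out", "data": {"motion": [{"xyz":[0.002,0,-0.003],"angular":[0,0,0]},{"xyz":[0.03,0,-0.004],"angular":[0,0,0]},{"xyz":[0.07,0,-0.01],"angular":[0,0,0]},{"xyz":[0.08,0,-0.03],"angular":[0,0,0]},{"xyz":[0.08,0,-0.03],"angular":[0,0,0]}]}}

```text
clock: 60.55
position: [0.4994, -0.0353, 0.0291]
ee_rot: [-0.052, 0.999, -0.001, 0.001]
ft_force: [0.7, 0.4, -2.1]
grip_width: 0.255
grasp_force: 78.9
```

Request:
{"op": "carry_out", "data": {"motion": [{"xyz":[0,0,0],"angular":[0,0,90]},{"xyz":[0,0,0],"angular":[0,0,90]},{"xyz":[0,0,0],"angular":[0,0,90]},{"xyz":[0,0,0],"angular":[0,0,90]},{"xyz":[0,0,0],"angular":[0,0,90]},{"xyz":[0,0,0],"angular":[0,0,90]},{"xyz":[0,0,0],"angular":[0,0,90]},{"xyz":[0,0,0],"angular":[0,0,90]},{"xyz":[0,0,0],"angular":[0,0,90]},{"xyz":[0,0,0],"angular":[0,0,90]},{"xyz":[0,0,0],"angular":[0,0,90]}]}}

```text
clock: 61.65
position: [0.5004, -0.0344, 0.027]
ee_rot: [0.671, 0.741, 0.0, 0.0]
ft_force: [-0.0, -0.1, -2.1]
grip_width: 0.259
grasp_force: 78.8
```

Request:
{"op": "carry_out", "data": {"motion": [{"xyz":[0,0,0],"angular":[0,0,90]},{"xyz":[0,0,0],"angular":[0,0,90]},{"xyz":[0,0,0],"angular":[0,0,90]},{"xyz":[0,0,0],"angular":[0,0,90]},{"xyz":[0,0,0],"angular":[0,0,90]},{"xyz":[0,0,0],"angular":[0,0,90]},{"xyz":[0,0,0],"angular":[0,0,90]},{"xyz":[0,0,0],"angular":[0,0,90]},{"xyz":[0,0,0],"angular":[0,0,90]},{"xyz":[0,0,0],"angular":[0,0,90]},{"xyz":[0,0,0],"angular":[0,0,90]},{"xyz":[0,0,0],"angular":[0,0,90]}]}}

```text
clock: 62.85
position: [0.5003, -0.0344, 0.0269]
ee_rot: [0.999, 0.052, 0.0, 0.0]
ft_force: [0.1, -0.8, -1.9]
grip_width: 0.253
grasp_force: 78.8
```

Run:
```python
from h import *
where(); print(gl(get_obs()['position'])); go(*gp(-.095),-.001,6)
```

```text
t 62.85 pos [ 0.5003 -0.0344  0.0269] yaw 5.98 tilt [ 0.0003 -0.0004] q [ 0.3   0.27 -0.36  1.96  0.12  0.93 -1.59] F [ 0.1 -0.8 -1.9] w 0.253 gf 78.8
[-1.099e-01 -1.000e-04]
xyz [0.0149, -0.0001, 0.0279] ang [0.03, -0.01, -0.02]
```

Place, release, turn the hand back and regrip (lifting slightly after the grip).

Request:
{"op": "carry_out", "data": {"motion": [{"xyz":[0.015,0,0.015],"angular":[0,0,0]},{"xyz":[0.015,0,0.025],"angular":[0,0,0]},{"xyz":[0.015,0,0.0275],"angular":[0,0,0]},{"xyz":[0.015,0,0.028],"angular":[0,0,0]},{"xyz":[0.015,0,0.028],"angular":[0,0,0]}]}}

```text
clock: 63.35
position: [0.5142, -0.033, -0.0009]
ee_rot: [0.999, 0.053, -0.0, 0.0]
ft_force: [0.6, 1.1, -2.2]
grip_width: 0.255
grasp_force: 78.9
```

Request:
{"op": "carry_out", "data": {"motion": [{"xyz":[0,0,0],"angular":[0,0,0]},{"xyz":[0,0,0],"angular":[0,0,0]},{"xyz":[0,0,0],"angular":[0,0,0]},{"xyz":[0,0,0],"angular":[0,0,0]},{"xyz":[0,0,-0.03],"angular":[0,0,0]},{"xyz":[0,0,-0.07],"angular":[0,0,0]},{"xyz":[0,0,-0.07],"angular":[0,0,0]}], "hand": 0.55}}

```text
clock: 64.05
position: [0.5179, -0.0329, 0.0741]
ee_rot: [0.999, 0.052, 0.004, 0.001]
ft_force: [1.1, -0.7, -0.3]
grip_width: 0.548
grasp_force: 0.0
```

Request:
{"op": "carry_out", "data": {"motion": [{"xyz":[0,0,0],"angular":[0,0,-90]},{"xyz":[0,0,0],"angular":[0,0,-90]},{"xyz":[0,0,0],"angular":[0,0,-90]},{"xyz":[0,0,0],"angular":[0,0,-90]},{"xyz":[0,0,0],"angular":[0,0,-90]},{"xyz":[0,0,0],"angular":[0,0,-90]},{"xyz":[0,0,0],"angular":[0,0,-90]},{"xyz":[0,0,0],"angular":[0,0,-90]},{"xyz":[0,0,0],"angular":[0,0,-90]},{"xyz":[0,0,0],"angular":[0,0,-90]},{"xyz":[0,0,0],"angular":[0,0,-90]}]}}

```text
clock: 65.15
position: [0.5145, -0.033, 0.0688]
ee_rot: [0.667, 0.745, -0.0, -0.0]
ft_force: [0.0, 0.2, -0.7]
grip_width: 0.548
grasp_force: 0.0
```

Request:
{"op": "carry_out", "data": {"motion": [{"xyz":[0,0,0],"angular":[0,0,-90]},{"xyz":[0,0,0],"angular":[0,0,-90]},{"xyz":[0,0,0],"angular":[0,0,-90]},{"xyz":[0,0,0],"angular":[0,0,-90]},{"xyz":[0,0,0],"angular":[0,0,-90]},{"xyz":[0,0,0],"angular":[0,0,-90]},{"xyz":[0,0,0],"angular":[0,0,-90]},{"xyz":[0,0,0],"angular":[0,0,-90]},{"xyz":[0,0,0],"angular":[0,0,-90]},{"xyz":[0,0,0],"angular":[0,0,-90]},{"xyz":[0,0,0],"angular":[0,0,-90]},{"xyz":[0,0,0],"angular":[0,0,-90]}]}}

```text
clock: 66.35
position: [0.5145, -0.033, 0.0689]
ee_rot: [-0.053, 0.999, 0.0, -0.0]
ft_force: [-0.2, -0.6, 0.7]
grip_width: 0.547
grasp_force: 0.0
```

Run:
```python
from h import *
where(); print(gl(get_obs()['position'])); go(*gp(-.095),-.003,186)
c=snap('wrist','w19')
h=cv2.cvtColor(c['img'],cv2.COLOR_RGB2HSV).astype(int)
red=((h[:,:,0]<6)|(h[:,:,0]>174))&(h[:,:,1]>170)&(h[:,:,2]>90); red[:,:120]=0; red[:,400:]=0
print(rect(red))
```

```text
t 66.35 pos [ 0.5145 -0.033   0.0689] yaw -173.95 tilt [-0.0002  0.0002] q [ 0.68  0.32 -0.8   1.87  0.27  1.05  1.45] F [-0.2 -0.6  0.7] w 0.547 gf 0.0
[-0.0956 -0.0002]
xyz [-0.0006, 0.0002, 0.0719] ang [0.01, -0.01, 0.05]
(((248.5, 98.5), (77.0, 69.0), 90.0), np.int32(5266))
```

Request:
{"op": "carry_out", "data": {"motion": [{"xyz":[0,0,0.04],"angular":[0,0,0]},{"xyz":[0,0,0.06],"angular":[0,0,0]},{"xyz":[0,0,0.071],"angular":[0,0,0]},{"xyz":[0,0,0.072],"angular":[0,0,0]},{"xyz":[0,0,0.072],"angular":[0,0,0]}]}}

```text
clock: 66.9
position: [0.5151, -0.0328, -0.0022]
ee_rot: [-0.052, 0.999, -0.0, 0.0]
ft_force: [0.2, -0.4, 0.6]
grip_width: 0.552
grasp_force: 0.0
```

Request:
{"op": "carry_out", "data": {"motion": [{"xyz":[0,0,0],"angular":[0,0,0]},{"xyz":[0,0,0],"angular":[0,0,0]},{"xyz":[0,0,0],"angular":[0,0,0]},{"xyz":[0,0,0],"angular":[0,0,0]},{"xyz":[0,0,0],"angular":[0,0,0]},{"xyz":[0,0,-0.002],"angular":[0,0,0]},{"xyz":[0,0,-0.002],"angular":[0,0,0]}], "hand": 0}}

```text
clock: 67.6
position: [0.5148, -0.0331, -0.0003]
ee_rot: [-0.052, 0.999, -0.0, 0.0]
ft_force: [0.5, -0.2, -1.6]
grip_width: 0.25
grasp_force: 78.6
```

Request:
{"op": "carry_out", "data": {"motion": [{"xyz":[-0.03,0,0],"angular":[0,0,0]},{"xyz":[-0.05,0,0],"angular":[0,0,0]},{"xyz":[-0.06,0,0],"angular":[0,0,0]},{"xyz":[-0.06,0,0],"angular":[0,0,0]},{"xyz":[-0.06,0,0],"angular":[0,0,0]}]}}

```text
clock: 68.1
position: [0.5733, -0.0266, -0.0011]
ee_rot: [-0.052, 0.999, 0.0, -0.001]
ft_force: [0.5, 0.2, -1.6]
grip_width: 0.25
grasp_force: 78.7
```

Run:
```python
from h import *
where(); print(gl(get_obs()['position'])); go(*gp(-.03),-.003,186)
```

```text
t 68.1 pos [ 0.5733 -0.0266 -0.0011] yaw -173.98 tilt [-0.0011  0.    ] q [ 0.55  0.54 -0.72  1.77  0.42  0.99  1.34] F [ 0.5  0.2 -1.6] w 0.25 gf 78.7
[-0.0364 -0.    ]
xyz [-0.0064, 0.0, 0.0018] ang [0.01, -0.06, 0.02]
```

Request:
{"op": "carry_out", "data": {"motion": [{"xyz":[-0.002,0,0],"angular":[0,0,0]},{"xyz":[-0.004,0,0.0003],"angular":[0,0,0]},{"xyz":[-0.005,0,0.0005],"angular":[0,0,0]},{"xyz":[-0.005,0,0.0005],"angular":[0,0,0]}]}}

```text
clock: 68.5
position: [0.5793, -0.0263, -0.0012]
ee_rot: [-0.052, 0.999, -0.0, 0.0]
ft_force: [-0.5, 0.7, -2.6]
grip_width: 0.253
grasp_force: 78.7
```

Request:
{"op": "carry_out", "data": {"motion": [{"xyz":[-0.001,0,0],"angular":[0,0,0]},{"xyz":[-0.0015,0,0],"angular":[0,0,0]},{"xyz":[-0.0015,0,0],"angular":[0,0,0]}]}}

```text
clock: 68.8
position: [0.5808, -0.026, -0.0013]
ee_rot: [-0.052, 0.999, -0.0, 0.0]
ft_force: [-0.3, 0.1, -2.0]
grip_width: 0.261
grasp_force: 78.7
```

Request:
{"op": "carry_out", "data": {"motion": [{"xyz":[-0.001,0,0],"angular":[0,0,0]},{"xyz":[-0.001,0,0],"angular":[0,0,0]}]}}

```text
clock: 69.0
position: [0.5809, -0.026, -0.0013]
ee_rot: [-0.052, 0.999, -0.0, -0.001]
ft_force: [-5.3, -0.8, 3.0]
grip_width: 0.252
grasp_force: 79.2
```

Contact. Release, rise and check.

Request:
{"op": "carry_out", "data": {"motion": [{"xyz":[-0.0003,0,0],"angular":[0,0,0]},{"xyz":[-0.0003,0,0],"angular":[0,0,0]}]}}

```text
clock: 69.2
position: [0.5809, -0.026, -0.0013]
ee_rot: [-0.052, 0.999, -0.0, -0.001]
ft_force: [-7.1, -0.6, 4.0]
grip_width: 0.251
grasp_force: 79.5
```

Request:
{"op": "carry_out", "data": {"motion": [{"xyz":[0,0,0],"angular":[0,0,0]},{"xyz":[0,0,0],"angular":[0,0,0]},{"xyz":[0,0,0],"angular":[0,0,0]},{"xyz":[0,0,0],"angular":[0,0,0]}], "hand": 0.5}}

```text
clock: 69.6
position: [0.5823, -0.0258, -0.0011]
ee_rot: [-0.052, 0.999, -0.0, 0.0]
ft_force: [0.1, 1.2, -0.1]
grip_width: 0.5
grasp_force: 0.0
```

Request:
{"op": "carry_out", "data": {"motion": [{"xyz":[0,0,-0.03],"angular":[0,0,0]},{"xyz":[0,0,-0.06],"angular":[0,0,0]},{"xyz":[0,0,-0.11],"angular":[0,0,0]},{"xyz":[0.008,0,-0.16],"angular":[0,0,0]},{"xyz":[0.008,0,-0.21],"angular":[0,0,0]},{"xyz":[0.008,0,-0.219],"angular":[0,0,0]},{"xyz":[0.008,0,-0.219],"angular":[0,0,0]},{"xyz":[0.008,0,-0.219],"angular":[0,0,0]}]}}

```text
clock: 70.4
position: [0.5736, -0.0269, 0.2164]
ee_rot: [-0.052, 0.999, -0.0, -0.001]
ft_force: [0.7, -0.5, -1.0]
grip_width: 0.503
grasp_force: 0.0
```

Run:
```python
from h import *
import gcheck
where(); print(gl(get_obs()['position'])); go(*gp(.05),.2,186)
c=gcheck.check('w20',.022)
```

```text
t 70.4 pos [ 0.5736 -0.0269  0.2164] yaw -174.0 tilt [-0.0013 -0.0002] q [ 0.63  0.32 -0.81  1.55  0.23  1.38  1.47] F [ 0.7 -0.5 -1. ] w 0.503 gf 0.0
[-0.0361 -0.0003]
xyz [-0.0861, 0.0003, 0.0163] ang [-0.0, -0.07, 0.0]
red rows 82 124 cols 230.0 267.0
blue rows 234 244 cols 228.0 270.0
```

Request:
{"op": "carry_out", "data": {"motion": [{"xyz":[-0.04,0,0],"angular":[0,0,0]},{"xyz":[-0.085,0,0],"angular":[0,0,0]},{"xyz":[-0.085,0,0],"angular":[0,0,0]},{"xyz":[-0.085,0,0],"angular":[0,0,0]},{"xyz":[-0.085,0,0.015],"angular":[0,0,0]},{"xyz":[-0.085,0,0.03],"angular":[0,0,0]},{"xyz":[-0.085,0,0.045],"angular":[0,0,0]},{"xyz":[-0.085,0,0.055],"angular":[0,0,0]},{"xyz":[-0.085,0,0.065],"angular":[0,0,0]},{"xyz":[-0.085,0,0.07],"angular":[0,0,0]},{"xyz":[-0.085,0,0.074],"angular":[0,0,0]},{"xyz":[-0.085,0,0.0755],"angular":[0,0,0]}], "hand": 0}}

```text
clock: 71.65
position: [0.6582, -0.0181, 0.1425]
ee_rot: [-0.052, 0.999, -0.0, -0.0]
ft_force: [-6.0, -1.1, 9.6]
grip_width: -0.001
grasp_force: 4.8
```

Request:
{"op": "carry_out", "data": {"motion": [{"xyz":[0,0,0],"angular":[0,0,0]},{"xyz":[0,0,0],"angular":[0,0,0]},{"xyz":[0,0,0],"angular":[0,0,0]},{"xyz":[0,0,0],"angular":[0,0,0]},{"xyz":[0,0,0],"angular":[0,0,0]},{"xyz":[0,0,0],"angular":[0,0,0]},{"xyz":[0,0,0],"angular":[0,0,0]},{"xyz":[0,0,0],"angular":[0,0,0]},{"xyz":[0,0,0],"angular":[0,0,0]},{"xyz":[0,0,0],"angular":[0,0,0]},{"xyz":[0,0,0],"angular":[0,0,0]},{"xyz":[0,0,0],"angular":[0,0,0]}]}}

```text
clock: 72.85
position: [0.6582, -0.0181, 0.1431]
ee_rot: [-0.052, 0.999, -0.0, -0.0]
ft_force: [-6.5, -1.5, 9.5]
grip_width: -0.001
grasp_force: 4.6
```

Good. Now to the tray with black.

Request:
{"op": "carry_out", "data": {"motion": [{"xyz":[0,0,-0.02],"angular":[0,0,0]},{"xyz":[0,0,-0.04],"angular":[0,0,0]},{"xyz":[0,0,-0.075],"angular":[0,0,0]},{"xyz":[0.01,0,-0.075],"angular":[0,0,0]},{"xyz":[0.05,0,-0.075],"angular":[0,0,0]},{"xyz":[0.08,0,-0.075],"angular":[0,0,0]},{"xyz":[0.08,0,-0.075],"angular":[0,0,0]},{"xyz":[0.08,0,-0.075],"angular":[0,0,0]}]}}

```text
clock: 73.65
position: [0.5789, -0.0268, 0.2173]
ee_rot: [-0.052, 0.999, -0.001, 0.0]
ft_force: [0.5, 0.2, -0.3]
grip_width: 0.001
grasp_force: 0.0
```

Request:
{"op": "carry_out", "data": {"motion": [{"xyz":[0,0,0.05],"angular":[0,0,0]},{"xyz":[0,0,0.1],"angular":[0,0,0]},{"xyz":[0,0,0.15],"angular":[0,0,0]},{"xyz":[0,0,0.19],"angular":[0,0,0]},{"xyz":[0,0,0.21],"angular":[0,0,0]},{"xyz":[0,0,0.219],"angular":[0,0,0]},{"xyz":[0,0,0.22],"angular":[0,0,0]},{"xyz":[0,0,0.22],"angular":[0,0,0]}], "hand": 0.55}}

```text
clock: 74.45
position: [0.5801, -0.0259, -0.0019]
ee_rot: [-0.052, 0.999, 0.0, 0.001]
ft_force: [0.2, -0.1, 0.5]
grip_width: 0.552
grasp_force: 0.0
```

Request:
{"op": "carry_out", "data": {"motion": [{"xyz":[0,0,0],"angular":[0,0,0]},{"xyz":[0,0,0],"angular":[0,0,0]},{"xyz":[0,0,0],"angular":[0,0,0]},{"xyz":[0,0,0],"angular":[0,0,0]},{"xyz":[0,0,0],"angular":[0,0,0]},{"xyz":[0,0,0],"angular":[0,0,0]}], "hand": 0}}

```text
clock: 75.05
position: [0.5801, -0.0262, -0.0011]
ee_rot: [-0.052, 0.999, -0.0, 0.001]
ft_force: [-2.0, 0.1, 6.1]
grip_width: 0.257
grasp_force: 78.9
```

Request:
{"op": "carry_out", "data": {"motion": [{"xyz":[0.002,0,-0.003],"angular":[0,0,0]},{"xyz":[0.03,0,-0.004],"angular":[0,0,0]},{"xyz":[0.07,0,-0.01],"angular":[0,0,0]},{"xyz":[0.09,0,-0.05],"angular":[0,0,0]},{"xyz":[0.09,0,-0.08],"angular":[0,0,0]},{"xyz":[0.09,0,-0.08],"angular":[0,0,0]}]}}

```text
clock: 75.65
position: [0.4916, -0.0361, 0.0813]
ee_rot: [-0.052, 0.999, -0.002, 0.003]
ft_force: [0.2, 0.0, -2.3]
grip_width: 0.252
grasp_force: 79.2
```

Run:
```python
from h import *
where(); go(.456,.311,.075,178.2)
```

```text
t 75.65 pos [ 0.4916 -0.0361  0.0813] yaw -174.02 tilt [ 0.0064 -0.0028] q [ 0.76  0.26 -0.85  1.92  0.22  1.05  1.48] F [ 0.2  0.  -2.3] w 0.252 gf 79.2
xyz [-0.0007, 0.3489, 0.0051] ang [-0.18, 0.36, 7.78]
```

Request:
{"op": "carry_out", "data": {"motion": [{"xyz":[-0.001,0.349,0],"angular":[0,0,7.8]},{"xyz":[-0.001,0.349,0],"angular":[0,0,7.8]},{"xyz":[-0.001,0.349,0],"angular":[0,0,7.8]},{"xyz":[-0.001,0.349,0],"angular":[0,0,7.8]},{"xyz":[-0.001,0.349,0],"angular":[0,0,7.8]},{"xyz":[-0.001,0.349,0],"angular":[0,0,7.8]},{"xyz":[-0.001,0.349,0],"angular":[0,0,7.8]},{"xyz":[-0.001,0.349,0],"angular":[0,0,7.8]},{"xyz":[-0.001,0.349,0],"angular":[0,0,7.8]},{"xyz":[-0.001,0.349,0],"angular":[0,0,7.8]}]}}

```text
clock: 76.65
position: [0.4543, 0.3103, 0.0766]
ee_rot: [0.016, 1.0, -0.001, -0.0]
ft_force: [0.5, -1.3, -2.4]
grip_width: 0.26
grasp_force: 79.4
```

Run:
```python
from h import *
where(); go(.456,.311,-.008,178.2); c=snap('wrist','w21'); h=cv2.cvtColor(c['img'],cv2.COLOR_RGB2HSV).astype(int)
red=((h[:,:,0]<6)|(h[:,:,0]>174))&(h[:,:,1]>170)&(h[:,:,2]>60)
k,l,s,ce=cv2.connectedComponentsWithStats(red.astype(np.uint8)); print([s[i].tolist() for i in range(1,k) if s[i,4]>300])
```

```text
t 76.65 pos [0.4543 0.3103 0.0766] yaw 178.14 tilt [-0.0005 -0.0013] q [ 0.08  0.44 -0.93  1.77  0.39  1.12  0.57] F [ 0.5 -1.3 -2.4] w 0.26 gf 79.4
xyz [-0.0017, 0.0009, 0.0846] ang [-0.07, -0.03, -0.06]
[[194, 41, 109, 118, 12118], [313, 71, 71, 69, 4440]]
```

Request:
{"op": "carry_out", "data": {"motion": [{"xyz":[-0.002,0,0.04],"angular":[0,0,0]},{"xyz":[-0.002,0,0.065],"angular":[0,0,0]},{"xyz":[-0.002,0,0.08],"angular":[0,0,0]},{"xyz":[-0.002,0,0.0835],"angular":[0,0,0]},{"xyz":[-0.002,0,0.0845],"angular":[0,0,0]},{"xyz":[-0.002,0,0.0845],"angular":[0,0,0]}]}}

```text
clock: 77.3
position: [0.4568, 0.3119, -0.0062]
ee_rot: [0.016, 1.0, 0.0, 0.001]
ft_force: [0.3, 0.0, -2.7]
grip_width: 0.252
grasp_force: 79.4
```

Request:
{"op": "carry_out", "data": {"motion": [{"xyz":[0,0,0],"angular":[0,0,0]},{"xyz":[0,0,0],"angular":[0,0,0]},{"xyz":[0,0,0],"angular":[0,0,0]},{"xyz":[0,0,-0.02],"angular":[0,0,0]},{"xyz":[0,0,-0.06],"angular":[0,0,0]},{"xyz":[0,0,-0.1],"angular":[0,0,0]},{"xyz":[0,0,-0.13],"angular":[0,0,0]},{"xyz":[0,0,-0.13],"angular":[0,0,0]}], "hand": 0.45}}

```text
clock: 78.1
position: [0.4578, 0.3134, 0.1272]
ee_rot: [0.016, 1.0, 0.002, 0.003]
ft_force: [0.6, 0.5, -0.5]
grip_width: 0.45
grasp_force: 0.0
```

Run:
```python
from h import *
where(); t=snap('top','t22'); h=cv2.cvtColor(t['img'],cv2.COLOR_RGB2HSV); H,S,V=[h[:,:,i].astype(int) for i in range(3)]
roi=np.zeros(H.shape,bool); roi[140:280,250:375]=1
def comp(m,z,n):
    k,l,s,c=cv2.connectedComponentsWithStats((m&roi).astype(np.uint8))
    for i in range(1,k):
        if s[i,4]>60: print(n,s[i],np.round(p2w(t,*c[i],z),4))
comp(((H<6)|(H>174))&(S>170)&(V>90),.036,'red'); comp((H>40)&(H<80)&(S>100),.036,'green')
m=roi&(H>40)&(H<80)&(S>100); 
for r in(195,200,205,210,215,220,225,230): x=np.nonzero(m[r])[0]; print(r,x.min(),x.max(),np.round(p2w(t,x.mean(),r,.036),4))
go(.485,-.386,.09,177)
```

```text
t 78.1 pos [0.4578 0.3134 0.1272] yaw 178.21 tilt [0.0061 0.0031] q [ 0.11  0.39 -0.96  1.72  0.34  1.21  0.61] F [ 0.6  0.5 -0.5] w 0.45 gf 0.0
red [320 142  25   7 140] [ 0.6974 -0.3541  0.036 ]
red [337 178  14  15 185] [ 0.56   -0.3876  0.036 ]
green [336 192  14  45 452] [ 0.4497 -0.3823  0.036 ]
195 340 347 [ 0.5244 -0.3867  0.036 ]
200 340 347 [ 0.5073 -0.3862  0.036 ]
205 340 347 [ 0.4903 -0.3857  0.036 ]
210 339 347 [ 0.4733 -0.3835  0.036 ]
215 339 346 [ 0.4565 -0.3813  0.036 ]
220 339 347 [ 0.4396 -0.3824  0.036 ]
225 336 349 [ 0.4229 -0.3803  0.036 ]
230 336 349 [ 0.4062 -0.3798  0.036 ]
xyz [-0.0497, -0.6972, 0.0339] ang [0.09, 0.21, 1.2]
```

Request:
{"op": "carry_out", "data": {"motion": [{"xyz":[-0.05,-0.695,0],"angular":[0,0,1.2]},{"xyz":[-0.05,-0.695,0],"angular":[0,0,1.2]},{"xyz":[-0.05,-0.695,0],"angular":[0,0,1.2]},{"xyz":[-0.05,-0.695,0],"angular":[0,0,1.2]},{"xyz":[-0.05,-0.695,0],"angular":[0,0,1.2]},{"xyz":[-0.05,-0.695,0],"angular":[0,0,1.2]},{"xyz":[-0.05,-0.695,0],"angular":[0,0,1.2]},{"xyz":[-0.05,-0.695,0],"angular":[0,0,1.2]},{"xyz":[-0.05,-0.695,0],"angular":[0,0,1.2]},{"xyz":[-0.05,-0.695,0],"angular":[0,0,1.2]},{"xyz":[-0.05,-0.695,0],"angular":[0,0,1.2]},{"xyz":[-0.05,-0.695,0],"angular":[0,0,1.2]}], "hand": 0.6}}

```text
clock: 79.35
position: [0.4794, -0.29, 0.1216]
ee_rot: [0.026, 1.0, 0.0, -0.001]
ft_force: [1.1, 0.9, 0.9]
grip_width: 0.596
grasp_force: 0.0
```

Request:
{"op": "carry_out", "data": {"motion": [{"xyz":[0,-0.1,0],"angular":[0,0,0]},{"xyz":[0,-0.1,0.05],"angular":[0,0,0]},{"xyz":[0,-0.1,0.05],"angular":[0,0,0]},{"xyz":[0,-0.1,0.05],"angular":[0,0,0]},{"xyz":[0,-0.1,0.05],"angular":[0,0,0]}]}}

```text
clock: 79.85
position: [0.4752, -0.3865, 0.0722]
ee_rot: [0.026, 1.0, 0.001, -0.0]
ft_force: [-0.3, 0.3, 0.4]
grip_width: 0.601
grasp_force: 0.0
```

```bash
cat > green.py <<'E'
from h import *
import sys
where(); go(.485,-.384,-.006,177); c=snap('wrist',sys.argv[1]); h=cv2.cvtColor(c['img'],cv2.COLOR_RGB2HSV).astype(int)
m=(h[:,:,0]>40)&(h[:,:,0]<80)&(h[:,:,1]>100)
for r in range(60,270,15):
    x=np.nonzero(m[r])[0]
    if len(x): print(r,x.min(),x.max(),np.round(p2w(c,(x.min()+x.max())/2,r,.022)[:2],4))
E
python3 green.py w23
```

```text
t 79.85 pos [ 0.4752 -0.3865  0.0722] yaw 177.04 tilt [-0.0007  0.0016] q [ 1.06  0.48 -0.58  1.62  0.28  1.13  1.93] F [-0.3  0.3  0.4] w 0.601 gf 0.0
xyz [-0.0097, 0.0029, 0.0782] ang [0.09, -0.04, 0.04]
90 215 282 [ 0.3929 -0.3807]
105 215 282 [ 0.4031 -0.3812]
120 216 281 [ 0.4137 -0.3818]
135 217 281 [ 0.4246 -0.3819]
150 218 278 [ 0.4357 -0.3833]
165 232 265 [ 0.4473 -0.3835]
180 233 265 [ 0.4593 -0.3837]
195 233 265 [ 0.4717 -0.3844]
210 234 264 [ 0.4844 -0.385 ]
225 234 264 [ 0.4976 -0.3857]
240 235 264 [ 0.5113 -0.386 ]
255 233 267 [ 0.5255 -0.3863]
```

Green waist centred between the fingers (column 249). Descend, grip, lift.

Request:
{"op": "carry_out", "data": {"motion": [{"xyz":[-0.009,0.001,0.04],"angular":[0,0,0]},{"xyz":[-0.009,0.001,0.065],"angular":[0,0,0]},{"xyz":[-0.009,0.001,0.078],"angular":[0,0,0]},{"xyz":[-0.009,0.001,0.079],"angular":[0,0,0]},{"xyz":[-0.009,0.001,0.079],"angular":[0,0,0]}]}}

```text
clock: 80.4
position: [0.485, -0.3873, -0.0048]
ee_rot: [0.026, 1.0, -0.001, 0.001]
ft_force: [0.1, -0.9, 0.6]
grip_width: 0.602
grasp_force: 0.0
```

Request:
{"op": "carry_out", "data": {"motion": [{"xyz":[0,0,0],"angular":[0,0,0]},{"xyz":[0,0,0],"angular":[0,0,0]},{"xyz":[0,0,0],"angular":[0,0,0]},{"xyz":[0,0,0],"angular":[0,0,0]},{"xyz":[0,0,0],"angular":[0,0,0]},{"xyz":[0,0,0],"angular":[0,0,0]}], "hand": 0}}

```text
clock: 81.0
position: [0.485, -0.388, -0.0045]
ee_rot: [0.026, 1.0, -0.001, 0.001]
ft_force: [-1.1, 0.9, 7.3]
grip_width: 0.258
grasp_force: 79.7
```

Request:
{"op": "carry_out", "data": {"motion": [{"xyz":[0,0,-0.02],"angular":[0,0,0]},{"xyz":[0,0,-0.06],"angular":[0,0,0]},{"xyz":[0,0,-0.08],"angular":[0,0,0]},{"xyz":[0,0,-0.08],"angular":[0,0,0]},{"xyz":[0,0,-0.08],"angular":[0,0,0]}]}}

```text
clock: 81.5
position: [0.4838, -0.3874, 0.0735]
ee_rot: [0.026, 1.0, -0.0, -0.0]
ft_force: [-0.8, 1.3, -3.5]
grip_width: 0.258
grasp_force: 79.0
```

Run:
```python
from h import *
where(); go(*gp(-.105),.075,186)
```

```text
t 81.5 pos [ 0.4838 -0.3874  0.0735] yaw 176.99 tilt [-0.0002 -0.0004] q [ 1.05  0.49 -0.58  1.6   0.29  1.13  1.92] F [-0.8  1.3 -3.5] w 0.258 gf 79.0
xyz [-0.0027, 0.3542, -0.0016] ang [-0.02, -0.01, -9.01]
```

Request:
{"op": "carry_out", "data": {"motion": [{"xyz":[-0.003,0.354,0],"angular":[0,0,-9]},{"xyz":[-0.003,0.354,0],"angular":[0,0,-9]},{"xyz":[-0.003,0.354,0],"angular":[0,0,-9]},{"xyz":[-0.003,0.354,0],"angular":[0,0,-9]},{"xyz":[-0.003,0.354,0],"angular":[0,0,-9]},{"xyz":[-0.003,0.354,0],"angular":[0,0,-9]},{"xyz":[-0.003,0.354,0],"angular":[0,0,-9]},{"xyz":[-0.003,0.354,0],"angular":[0,0,-9]},{"xyz":[-0.003,0.354,0],"angular":[0,0,-9]},{"xyz":[-0.003,0.354,0],"angular":[0,0,-9]}]}}

```text
clock: 82.5
position: [0.5049, -0.0353, 0.0727]
ee_rot: [-0.052, 0.999, -0.0, -0.001]
ft_force: [-0.3, -0.0, -2.8]
grip_width: 0.259
grasp_force: 79.3
```

Run:
```python
from h import *
where(); print(gl(get_obs()['position']));go(*gp(-.042),-.001,186)
```

```text
t 82.5 pos [ 0.5049 -0.0353  0.0727] yaw -174.07 tilt [-0.0018 -0.0002] q [ 0.69  0.3  -0.8   1.89  0.24  1.06  1.46] F [-0.3 -0.  -2.8] w 0.259 gf 79.3
[-0.1054 -0.0015]
xyz [-0.0635, 0.0015, 0.0736] ang [-0.0, -0.1, -0.07]
```

Request:
{"op": "carry_out", "data": {"motion": [{"xyz":[0,0.0015,0.04],"angular":[0,0,0]},{"xyz":[-0.02,0.0015,0.066],"angular":[0,0,0]},{"xyz":[-0.045,0.0015,0.073],"angular":[0,0,0]},{"xyz":[-0.058,0.0015,0.0735],"angular":[0,0,0]},{"xyz":[-0.063,0.0015,0.0735],"angular":[0,0,0]},{"xyz":[-0.063,0.0015,0.0735],"angular":[0,0,0]},{"xyz":[-0.063,0.0015,0.0735],"angular":[0,0,0]}]}}

```text
clock: 83.2
position: [0.5673, -0.0268, -0.0001]
ee_rot: [-0.052, 0.999, -0.0, -0.0]
ft_force: [-0.3, 0.5, -3.1]
grip_width: 0.261
grasp_force: 79.4
```

Run:
```python
from h import *
where(); print(gl(get_obs()['position'])); go(*gp(-.032),-.0018,186)
```

```text
t 83.2 pos [ 5.673e-01 -2.680e-02 -1.000e-04] yaw -174.06 tilt [-0.0009 -0.0004] q [ 0.55  0.52 -0.72  1.79  0.41  0.98  1.34] F [-0.3  0.5 -3.1] w 0.261 gf 79.4
[-0.0424  0.0004]
xyz [-0.0104, -0.0004, 0.0017] ang [-0.02, -0.05, -0.06]
```

Request:
{"op": "carry_out", "data": {"motion": [{"xyz":[-0.003,0,0.001],"angular":[0,0,0]},{"xyz":[-0.007,0,0.0015],"angular":[0,0,0]},{"xyz":[-0.009,0,0.0015],"angular":[0,0,0]},{"xyz":[-0.009,0,0.0015],"angular":[0,0,0]}]}}

```text
clock: 83.6
position: [0.5773, -0.0248, -0.0012]
ee_rot: [-0.052, 0.999, 0.0, 0.0]
ft_force: [1.1, -0.1, -3.2]
grip_width: 0.264
grasp_force: 79.4
```

Request:
{"op": "carry_out", "data": {"motion": [{"xyz":[-0.001,0,0],"angular":[0,0,0]},{"xyz":[-0.002,0,0],"angular":[0,0,0]},{"xyz":[-0.002,0,0],"angular":[0,0,0]}]}}

```text
clock: 83.9
position: [0.5792, -0.0247, -0.0013]
ee_rot: [-0.052, 0.999, -0.0, 0.0]
ft_force: [-0.0, -0.8, -3.3]
grip_width: 0.255
grasp_force: 79.4
```

Request:
{"op": "carry_out", "data": {"motion": [{"xyz":[-0.001,0,0],"angular":[0,0,0]},{"xyz":[-0.001,0,0],"angular":[0,0,0]}]}}

```text
clock: 84.1
position: [0.5799, -0.0247, -0.0014]
ee_rot: [-0.052, 0.999, -0.0, -0.0]
ft_force: [-0.6, 0.5, -4.3]
grip_width: 0.256
grasp_force: 79.4
```

Request:
{"op": "carry_out", "data": {"motion": [{"xyz":[-0.001,-0.001,0],"angular":[0,0,0]},{"xyz":[-0.002,-0.001,0],"angular":[0,0,0]},{"xyz":[-0.002,-0.001,0],"angular":[0,0,0]}]}}

```text
clock: 84.4
position: [0.5798, -0.0251, -0.0021]
ee_rot: [-0.053, 0.999, 0.0, -0.002]
ft_force: [-9.3, 0.1, 0.2]
grip_width: 0.256
grasp_force: 79.7
```

Request:
{"op": "carry_out", "data": {"motion": [{"xyz":[-0.001,0,0],"angular":[0,0,0]},{"xyz":[-0.001,0,0],"angular":[0,0,0]}]}}

```text
clock: 84.6
position: [0.5798, -0.0252, -0.0023]
ee_rot: [-0.053, 0.999, -0.0, -0.003]
ft_force: [-14.3, 0.3, 3.5]
grip_width: 0.262
grasp_force: 80.2
```

Contact. Back off a little, release, rise, check.

Request:
{"op": "carry_out", "data": {"motion": [{"xyz":[0.001,0,0],"angular":[0,0,0]},{"xyz":[0.001,0,0],"angular":[0,0,0]}]}}

```text
clock: 84.8
position: [0.5799, -0.0252, -0.0021]
ee_rot: [-0.053, 0.999, -0.0, -0.002]
ft_force: [-8.2, 1.1, -1.2]
grip_width: 0.261
grasp_force: 79.6
```

Request:
{"op": "carry_out", "data": {"motion": [{"xyz":[0,0,0],"angular":[0,0,0]},{"xyz":[0,0,0],"angular":[0,0,0]},{"xyz":[0,0,0],"angular":[0,0,0]},{"xyz":[0,0,0],"angular":[0,0,0]}], "hand": 0.5}}

```text
clock: 85.2
position: [0.5826, -0.0254, -0.001]
ee_rot: [-0.052, 0.999, -0.0, 0.0]
ft_force: [1.4, 0.8, -0.1]
grip_width: 0.498
grasp_force: 0.0
```

Request:
{"op": "carry_out", "data": {"motion": [{"xyz":[0,0,-0.03],"angular":[0,0,0]},{"xyz":[0,0,-0.06],"angular":[0,0,0]},{"xyz":[0,0,-0.11],"angular":[0,0,0]},{"xyz":[0.008,0,-0.16],"angular":[0,0,0]},{"xyz":[0.008,0,-0.21],"angular":[0,0,0]},{"xyz":[0.008,0,-0.22],"angular":[0,0,0]},{"xyz":[0.008,0,-0.22],"angular":[0,0,0]},{"xyz":[0.008,0,-0.22],"angular":[0,0,0]}]}}

```text
clock: 86.0
position: [0.5738, -0.0264, 0.2175]
ee_rot: [-0.052, 0.999, -0.0, -0.001]
ft_force: [0.7, 0.1, -0.3]
grip_width: 0.5
grasp_force: 0.0
```

Run:
```python
from h import *
import gcheck
where(); print(gl(get_obs()['position'])); go(*gp(.05),.2,186)
c=gcheck.check('w24',.026); h=cv2.cvtColor(c['img'],cv2.COLOR_RGB2HSV).astype(int); m=(h[:,:,0]>40)&(h[:,:,0]<80)&(h[:,:,1]>100); m[:,:200]=0; m[:,300:]=0
ys,xs=np.nonzero(m); print('green rows',ys.min(),ys.max())
for r in(95,115,150,190): x=np.nonzero(m[r])[0]; print(r,x.min(),x.max())
```

```text
t 86.0 pos [ 0.5738 -0.0264  0.2175] yaw -174.0 tilt [-0.0011 -0.0002] q [ 0.63  0.31 -0.81  1.55  0.23  1.38  1.47] F [ 0.7  0.1 -0.3] w 0.5 gf 0.0
[-0.0359  0.0001]
xyz [-0.0859, -0.0001, 0.0174] ang [-0.0, -0.07, -0.0]
red rows 205 239 cols 233.0 266.0
blue rows 233 243 cols 228.0 270.0
green rows 81 205
95 230 268
115 230 268
150 240 258
190 241 258
```

Green is at the stop, straight (near edge row 81). Press.

Request:
{"op": "carry_out", "data": {"motion": [{"xyz":[-0.04,0,0],"angular":[0,0,0]},{"xyz":[-0.085,0,0],"angular":[0,0,0]},{"xyz":[-0.085,0,0],"angular":[0,0,0]},{"xyz":[-0.085,0,0],"angular":[0,0,0]},{"xyz":[-0.085,0,0.015],"angular":[0,0,0]},{"xyz":[-0.085,0,0.03],"angular":[0,0,0]},{"xyz":[-0.085,0,0.045],"angular":[0,0,0]},{"xyz":[-0.085,0,0.055],"angular":[0,0,0]},{"xyz":[-0.085,0,0.063],"angular":[0,0,0]},{"xyz":[-0.085,0,0.068],"angular":[0,0,0]},{"xyz":[-0.085,0,0.071],"angular":[0,0,0]},{"xyz":[-0.085,0,0.0725],"angular":[0,0,0]}], "hand": 0}}

```text
clock: 87.25
position: [0.6583, -0.0176, 0.1467]
ee_rot: [-0.052, 0.999, -0.0, -0.0]
ft_force: [-6.0, -1.5, 9.9]
grip_width: -0.005
grasp_force: 4.8
```

Request:
{"op": "carry_out", "data": {"motion": [{"xyz":[0,0,0],"angular":[0,0,0]},{"xyz":[0,0,0],"angular":[0,0,0]},{"xyz":[0,0,0],"angular":[0,0,0]},{"xyz":[0,0,0],"angular":[0,0,0]},{"xyz":[0,0,0],"angular":[0,0,0]},{"xyz":[0,0,0],"angular":[0,0,0]},{"xyz":[0,0,0],"angular":[0,0,0]},{"xyz":[0,0,0],"angular":[0,0,0]},{"xyz":[0,0,0],"angular":[0,0,0]},{"xyz":[0,0,0],"angular":[0,0,0]},{"xyz":[0,0,0],"angular":[0,0,0]},{"xyz":[0,0,0],"angular":[0,0,0]}]}}

```text
clock: 88.45
position: [0.6584, -0.0176, 0.1471]
ee_rot: [-0.052, 0.999, -0.0, -0.0]
ft_force: [-6.3, -0.5, 9.1]
grip_width: -0.006
grasp_force: 4.5
```

Request:
{"op": "carry_out", "data": {"motion": [{"xyz":[0,0,-0.02],"angular":[0,0,0]},{"xyz":[0,0,-0.04],"angular":[0,0,0]},{"xyz":[0,0,-0.071],"angular":[0,0,0]},{"xyz":[0.01,0,-0.071],"angular":[0,0,0]},{"xyz":[0.05,0,-0.071],"angular":[0,0,0]},{"xyz":[0.08,0,-0.071],"angular":[0,0,0]},{"xyz":[0.08,0,-0.071],"angular":[0,0,0]},{"xyz":[0.08,0,-0.071],"angular":[0,0,0]}]}}

```text
clock: 89.25
position: [0.579, -0.0264, 0.2173]
ee_rot: [-0.052, 0.999, -0.001, 0.0]
ft_force: [1.6, 0.4, -0.7]
grip_width: 0.001
grasp_force: 0.0
```

Request:
{"op": "carry_out", "data": {"motion": [{"xyz":[0,0,0.05],"angular":[0,0,0]},{"xyz":[0,0,0.1],"angular":[0,0,0]},{"xyz":[0,0,0.15],"angular":[0,0,0]},{"xyz":[0,0,0.19],"angular":[0,0,0]},{"xyz":[0,0,0.21],"angular":[0,0,0]},{"xyz":[0,0,0.218],"angular":[0,0,0]},{"xyz":[0,0,0.218],"angular":[0,0,0]},{"xyz":[0,0,0.218],"angular":[0,0,0]}], "hand": 0.55}}

```text
clock: 90.05
position: [0.5804, -0.0254, 0.0004]
ee_rot: [-0.052, 0.999, 0.0, 0.001]
ft_force: [0.0, 0.6, 0.4]
grip_width: 0.548
grasp_force: 0.0
```

Request:
{"op": "carry_out", "data": {"motion": [{"xyz":[0,0,0],"angular":[0,0,0]},{"xyz":[0,0,0],"angular":[0,0,0]},{"xyz":[0,0,0],"angular":[0,0,0]},{"xyz":[0,0,0],"angular":[0,0,0]},{"xyz":[0,0,0],"angular":[0,0,0]},{"xyz":[0,0,0],"angular":[0,0,0]}], "hand": 0}}

```text
clock: 90.65
position: [0.5803, -0.0258, 0.0009]
ee_rot: [-0.052, 0.999, -0.0, 0.001]
ft_force: [-0.7, 0.3, 6.7]
grip_width: 0.256
grasp_force: 79.0
```

Request:
{"op": "carry_out", "data": {"motion": [{"xyz":[0.002,0,-0.003],"angular":[0,0,0]},{"xyz":[0.03,0,-0.004],"angular":[0,0,0]},{"xyz":[0.07,0,-0.01],"angular":[0,0,0]},{"xyz":[0.08,0,-0.03],"angular":[0,0,0]},{"xyz":[0.08,0,-0.03],"angular":[0,0,0]}]}}

```text
clock: 91.15
position: [0.4993, -0.0348, 0.031]
ee_rot: [-0.052, 0.999, -0.001, 0.001]
ft_force: [1.6, -0.1, -3.2]
grip_width: 0.257
grasp_force: 79.0
```

Request:
{"op": "carry_out", "data": {"motion": [{"xyz":[0,0,0],"angular":[0,0,90]},{"xyz":[0,0,0],"angular":[0,0,90]},{"xyz":[0,0,0],"angular":[0,0,90]},{"xyz":[0,0,0],"angular":[0,0,90]},{"xyz":[0,0,0],"angular":[0,0,90]},{"xyz":[0,0,0],"angular":[0,0,90]},{"xyz":[0,0,0],"angular":[0,0,90]},{"xyz":[0,0,0],"angular":[0,0,90]},{"xyz":[0,0,0],"angular":[0,0,90]},{"xyz":[0,0,0],"angular":[0,0,90]},{"xyz":[0,0,0],"angular":[0,0,90]}]}}

```text
clock: 92.25
position: [0.5003, -0.0339, 0.0289]
ee_rot: [0.671, 0.741, 0.0, 0.0]
ft_force: [0.2, -0.7, -2.1]
grip_width: 0.256
grasp_force: 78.9
```

Request:
{"op": "carry_out", "data": {"motion": [{"xyz":[0,0,0],"angular":[0,0,90]},{"xyz":[0,0,0],"angular":[0,0,90]},{"xyz":[0,0,0],"angular":[0,0,90]},{"xyz":[0,0,0],"angular":[0,0,90]},{"xyz":[0,0,0],"angular":[0,0,90]},{"xyz":[0,0,0],"angular":[0,0,90]},{"xyz":[0,0,0],"angular":[0,0,90]},{"xyz":[0,0,0],"angular":[0,0,90]},{"xyz":[0,0,0],"angular":[0,0,90]},{"xyz":[0,0,0],"angular":[0,0,90]},{"xyz":[0,0,0],"angular":[0,0,90]},{"xyz":[0,0,0],"angular":[0,0,90]}]}}

```text
clock: 93.45
position: [0.5001, -0.0339, 0.0289]
ee_rot: [0.999, 0.052, 0.0, 0.0]
ft_force: [0.4, 0.0, -1.5]
grip_width: 0.257
grasp_force: 78.9
```

Run:
```python
from h import *
where(); print(gl(get_obs()['position'])); go(*gp(-.095),.001,6)
```

```text
t 93.45 pos [ 0.5001 -0.0339  0.0289] yaw 5.97 tilt [ 0.0002 -0.0004] q [ 0.27  0.27 -0.32  1.96  0.11  0.93 -1.57] F [ 0.4  0.  -1.5] w 0.257 gf 78.9
[-0.11    0.0004]
xyz [0.0149, 0.0004, 0.0279] ang [0.02, -0.01, -0.03]
```

Request:
{"op": "carry_out", "data": {"motion": [{"xyz":[0.015,0,0.015],"angular":[0,0,0]},{"xyz":[0.015,0,0.025],"angular":[0,0,0]},{"xyz":[0.015,0,0.0275],"angular":[0,0,0]},{"xyz":[0.015,0,0.028],"angular":[0,0,0]},{"xyz":[0.015,0,0.028],"angular":[0,0,0]}]}}

```text
clock: 93.95
position: [0.5141, -0.0326, 0.0011]
ee_rot: [0.999, 0.053, -0.0, 0.0]
ft_force: [-0.5, 0.2, -2.3]
grip_width: 0.257
grasp_force: 78.9
```

Request:
{"op": "carry_out", "data": {"motion": [{"xyz":[0,0,0],"angular":[0,0,0]},{"xyz":[0,0,0],"angular":[0,0,0]},{"xyz":[0,0,0],"angular":[0,0,0]},{"xyz":[0,0,0],"angular":[0,0,0]},{"xyz":[0,0,-0.03],"angular":[0,0,0]},{"xyz":[0,0,-0.07],"angular":[0,0,0]},{"xyz":[0,0,-0.07],"angular":[0,0,0]}], "hand": 0.55}}

```text
clock: 94.65
position: [0.5178, -0.0325, 0.0762]
ee_rot: [0.999, 0.052, 0.004, 0.001]
ft_force: [0.2, 0.3, -0.1]
grip_width: 0.547
grasp_force: 0.0
```

Request:
{"op": "carry_out", "data": {"motion": [{"xyz":[0,0,0],"angular":[0,0,-90]},{"xyz":[0,0,0],"angular":[0,0,-90]},{"xyz":[0,0,0],"angular":[0,0,-90]},{"xyz":[0,0,0],"angular":[0,0,-90]},{"xyz":[0,0,0],"angular":[0,0,-90]},{"xyz":[0,0,0],"angular":[0,0,-90]},{"xyz":[0,0,0],"angular":[0,0,-90]},{"xyz":[0,0,0],"angular":[0,0,-90]},{"xyz":[0,0,0],"angular":[0,0,-90]},{"xyz":[0,0,0],"angular":[0,0,-90]},{"xyz":[0,0,0],"angular":[0,0,-90]}]}}

```text
clock: 95.75
position: [0.5144, -0.0326, 0.0709]
ee_rot: [0.667, 0.745, -0.0, -0.0]
ft_force: [-0.4, 0.1, -0.3]
grip_width: 0.548
grasp_force: 0.0
```

Request:
{"op": "carry_out", "data": {"motion": [{"xyz":[0,0,0],"angular":[0,0,-90]},{"xyz":[0,0,0],"angular":[0,0,-90]},{"xyz":[0,0,0],"angular":[0,0,-90]},{"xyz":[0,0,0],"angular":[0,0,-90]},{"xyz":[0,0,0],"angular":[0,0,-90]},{"xyz":[0,0,0],"angular":[0,0,-90]},{"xyz":[0,0,0],"angular":[0,0,-90]},{"xyz":[0,0,0],"angular":[0,0,-90]},{"xyz":[0,0,0],"angular":[0,0,-90]},{"xyz":[0,0,0],"angular":[0,0,-90]},{"xyz":[0,0,0],"angular":[0,0,-90]},{"xyz":[0,0,0],"angular":[0,0,-90]}]}}

```text
clock: 96.95
position: [0.5144, -0.0326, 0.0709]
ee_rot: [-0.053, 0.999, 0.0, -0.0]
ft_force: [-0.7, -0.6, 0.6]
grip_width: 0.547
grasp_force: 0.0
```

Run:
```python
from h import *
where(); print(gl(get_obs()['position'])); go(*gp(-.095),.0,186)
c=snap('wrist','w25')
h=cv2.cvtColor(c['img'],cv2.COLOR_RGB2HSV).astype(int)
red=((h[:,:,0]<6)|(h[:,:,0]>174))&(h[:,:,1]>170)&(h[:,:,2]>90); red[:,:120]=0; red[:,400:]=0
print(rect(red))
```

```text
t 96.95 pos [ 0.5144 -0.0326  0.0709] yaw -173.95 tilt [-0.0001  0.0001] q [ 0.63  0.31 -0.75  1.87  0.24  1.05  1.47] F [-0.7 -0.6  0.6] w 0.547 gf 0.0
[-0.0956  0.0002]
xyz [-0.0006, -0.0002, 0.0709] ang [0.01, -0.0, 0.05]
(((248.0, 98.5), (77.0, 70.0), 90.0), np.int32(5302))
```

Request:
{"op": "carry_out", "data": {"motion": [{"xyz":[0,0,0.04],"angular":[0,0,0]},{"xyz":[0,0,0.06],"angular":[0,0,0]},{"xyz":[0,0,0.071],"angular":[0,0,0]},{"xyz":[0,0,0.072],"angular":[0,0,0]},{"xyz":[0,0,0.072],"angular":[0,0,0]}]}}

```text
clock: 97.5
position: [0.515, -0.0323, -0.0002]
ee_rot: [-0.052, 0.999, -0.0, 0.0]
ft_force: [-0.3, -0.1, 1.0]
grip_width: 0.55
grasp_force: 0.0
```

Request:
{"op": "carry_out", "data": {"motion": [{"xyz":[0,0,0],"angular":[0,0,0]},{"xyz":[0,0,0],"angular":[0,0,0]},{"xyz":[0,0,0],"angular":[0,0,0]},{"xyz":[0,0,0],"angular":[0,0,0]},{"xyz":[0,0,0],"angular":[0,0,0]},{"xyz":[0,0,-0.002],"angular":[0,0,0]},{"xyz":[0,0,-0.002],"angular":[0,0,0]}], "hand": 0}}

```text
clock: 98.2
position: [0.5146, -0.0327, 0.0016]
ee_rot: [-0.052, 0.999, -0.0, 0.0]
ft_force: [0.0, 0.4, -3.9]
grip_width: 0.26
grasp_force: 78.6
```

Request:
{"op": "carry_out", "data": {"motion": [{"xyz":[-0.03,0,0],"angular":[0,0,0]},{"xyz":[-0.05,0,0],"angular":[0,0,0]},{"xyz":[-0.06,0,0],"angular":[0,0,0]},{"xyz":[-0.06,0,0],"angular":[0,0,0]},{"xyz":[-0.06,0,0],"angular":[0,0,0]}]}}

```text
clock: 98.7
position: [0.5732, -0.0262, 0.0008]
ee_rot: [-0.052, 0.999, 0.0, -0.001]
ft_force: [-0.0, -0.2, -2.9]
grip_width: 0.258
grasp_force: 78.7
```

Request:
{"op": "carry_out", "data": {"motion": [{"xyz":[-0.002,0,0],"angular":[0,0,0]},{"xyz":[-0.004,0,0.0003],"angular":[0,0,0]},{"xyz":[-0.005,0,0.0005],"angular":[0,0,0]},{"xyz":[-0.005,0,0.0005],"angular":[0,0,0]}]}}

```text
clock: 99.1
position: [0.5792, -0.0258, 0.0008]
ee_rot: [-0.052, 0.999, -0.0, 0.0]
ft_force: [-0.5, -0.1, -2.3]
grip_width: 0.253
grasp_force: 78.8
```

Request:
{"op": "carry_out", "data": {"motion": [{"xyz":[-0.001,0,0],"angular":[0,0,0]},{"xyz":[-0.0015,0,0],"angular":[0,0,0]},{"xyz":[-0.0015,0,0],"angular":[0,0,0]}]}}

```text
clock: 99.4
position: [0.5807, -0.0256, 0.0007]
ee_rot: [-0.052, 0.999, -0.0, 0.0]
ft_force: [0.5, -0.6, -2.7]
grip_width: 0.26
grasp_force: 78.8
```

Request:
{"op": "carry_out", "data": {"motion": [{"xyz":[-0.001,0,0],"angular":[0,0,0]},{"xyz":[-0.001,0,0],"angular":[0,0,0]}]}}

```text
clock: 99.6
position: [0.5808, -0.0256, 0.0007]
ee_rot: [-0.052, 0.999, -0.0, -0.001]
ft_force: [-5.2, -1.2, 2.2]
grip_width: 0.253
grasp_force: 79.3
```

Request:
{"op": "carry_out", "data": {"motion": [{"xyz":[-0.0003,0,0],"angular":[0,0,0]},{"xyz":[-0.0003,0,0],"angular":[0,0,0]}]}}

```text
clock: 99.8
position: [0.5808, -0.0256, 0.0006]
ee_rot: [-0.052, 0.999, -0.0, -0.001]
ft_force: [-6.6, -1.2, 3.4]
grip_width: 0.255
grasp_force: 79.5
```

Request:
{"op": "carry_out", "data": {"motion": [{"xyz":[0,0,0],"angular":[0,0,0]},{"xyz":[0,0,0],"angular":[0,0,0]},{"xyz":[0,0,0],"angular":[0,0,0]},{"xyz":[0,0,0],"angular":[0,0,0]}], "hand": 0.5}}

```text
clock: 100.2
position: [0.5823, -0.0254, 0.0009]
ee_rot: [-0.052, 0.999, -0.0, 0.0]
ft_force: [0.5, -0.2, 0.5]
grip_width: 0.503
grasp_force: 0.0
```

Request:
{"op": "carry_out", "data": {"motion": [{"xyz":[0,0,-0.03],"angular":[0,0,0]},{"xyz":[0,0,-0.06],"angular":[0,0,0]},{"xyz":[0,0,-0.11],"angular":[0,0,0]},{"xyz":[0.008,0,-0.16],"angular":[0,0,0]},{"xyz":[0.008,0,-0.21],"angular":[0,0,0]},{"xyz":[0.008,0,-0.217],"angular":[0,0,0]},{"xyz":[0.008,0,-0.217],"angular":[0,0,0]},{"xyz":[0.008,0,-0.217],"angular":[0,0,0]}]}}

```text
clock: 101.0
position: [0.5735, -0.0264, 0.2164]
ee_rot: [-0.052, 0.999, -0.0, -0.001]
ft_force: [-0.6, -0.7, -1.5]
grip_width: 0.502
grasp_force: 0.0
```

Run:
```python
from h import *
import gcheck
where(); print(gl(get_obs()['position'])); go(*gp(.05),.2,186)
c=gcheck.check('w26',.026)
```

```text
t 101.0 pos [ 0.5735 -0.0264  0.2164] yaw -174.0 tilt [-0.0015 -0.0001] q [ 0.59  0.3  -0.75  1.55  0.21  1.37  1.49] F [-0.6 -0.7 -1.5] w 0.502 gf 0.0
[-0.0362  0.0002]
xyz [-0.0862, -0.0002, 0.0163] ang [0.0, -0.09, -0.0]
red rows 81 125 cols 230.0 267.0
blue rows 234 244 cols 228.0 270.0
```

Seated (row 81). Press, then take green out.

Request:
{"op": "carry_out", "data": {"motion": [{"xyz":[-0.04,0,0],"angular":[0,0,0]},{"xyz":[-0.085,0,0],"angular":[0,0,0]},{"xyz":[-0.085,0,0],"angular":[0,0,0]},{"xyz":[-0.085,0,0],"angular":[0,0,0]},{"xyz":[-0.085,0,0.015],"angular":[0,0,0]},{"xyz":[-0.085,0,0.03],"angular":[0,0,0]},{"xyz":[-0.085,0,0.045],"angular":[0,0,0]},{"xyz":[-0.085,0,0.055],"angular":[0,0,0]},{"xyz":[-0.085,0,0.063],"angular":[0,0,0]},{"xyz":[-0.085,0,0.068],"angular":[0,0,0]},{"xyz":[-0.085,0,0.0705],"angular":[0,0,0]},{"xyz":[-0.085,0,0.0715],"angular":[0,0,0]}], "hand": 0}}

```text
clock: 102.25
position: [0.6581, -0.0176, 0.1467]
ee_rot: [-0.052, 0.999, -0.0, -0.0]
ft_force: [-6.6, -1.4, 9.9]
grip_width: -0.003
grasp_force: 4.7
```

Request:
{"op": "carry_out", "data": {"motion": [{"xyz":[0,0,0],"angular":[0,0,0]},{"xyz":[0,0,0],"angular":[0,0,0]},{"xyz":[0,0,0],"angular":[0,0,0]},{"xyz":[0,0,0],"angular":[0,0,0]},{"xyz":[0,0,0],"angular":[0,0,0]},{"xyz":[0,0,0],"angular":[0,0,0]},{"xyz":[0,0,0],"angular":[0,0,0]},{"xyz":[0,0,0],"angular":[0,0,0]},{"xyz":[0,0,0],"angular":[0,0,0]},{"xyz":[0,0,0],"angular":[0,0,0]},{"xyz":[0,0,0],"angular":[0,0,0]},{"xyz":[0,0,0],"angular":[0,0,0]}]}}

```text
clock: 103.45
position: [0.6581, -0.0176, 0.1471]
ee_rot: [-0.052, 0.999, -0.0, -0.0]
ft_force: [-6.1, -1.2, 9.4]
grip_width: 0.001
grasp_force: 4.6
```

Request:
{"op": "carry_out", "data": {"motion": [{"xyz":[0,0,-0.02],"angular":[0,0,0]},{"xyz":[0,0,-0.04],"angular":[0,0,0]},{"xyz":[0,0,-0.071],"angular":[0,0,0]},{"xyz":[0.01,0,-0.071],"angular":[0,0,0]},{"xyz":[0.05,0,-0.071],"angular":[0,0,0]},{"xyz":[0.08,0,-0.071],"angular":[0,0,0]},{"xyz":[0.08,0,-0.071],"angular":[0,0,0]},{"xyz":[0.08,0,-0.071],"angular":[0,0,0]}]}}

```text
clock: 104.25
position: [0.5787, -0.0264, 0.2173]
ee_rot: [-0.052, 0.999, -0.001, 0.0]
ft_force: [-0.3, 1.0, 0.3]
grip_width: 0.001
grasp_force: 0.0
```

Request:
{"op": "carry_out", "data": {"motion": [{"xyz":[0,0,0.05],"angular":[0,0,0]},{"xyz":[0,0,0.1],"angular":[0,0,0]},{"xyz":[0,0,0.15],"angular":[0,0,0]},{"xyz":[0,0,0.19],"angular":[0,0,0]},{"xyz":[0,0,0.21],"angular":[0,0,0]},{"xyz":[0,0,0.218],"angular":[0,0,0]},{"xyz":[0,0,0.218],"angular":[0,0,0]},{"xyz":[0,0,0.218],"angular":[0,0,0]}], "hand": 0.55}}

```text
clock: 105.05
position: [0.5802, -0.0254, 0.0004]
ee_rot: [-0.052, 0.999, 0.0, 0.001]
ft_force: [-0.2, 0.1, 0.2]
grip_width: 0.549
grasp_force: 0.0
```

Request:
{"op": "carry_out", "data": {"motion": [{"xyz":[0,0,0],"angular":[0,0,0]},{"xyz":[0,0,0],"angular":[0,0,0]},{"xyz":[0,0,0],"angular":[0,0,0]},{"xyz":[0,0,0],"angular":[0,0,0]},{"xyz":[0,0,0],"angular":[0,0,0]},{"xyz":[0,0,0],"angular":[0,0,0]}], "hand": 0}}

```text
clock: 105.65
position: [0.58, -0.0257, 0.0009]
ee_rot: [-0.052, 0.999, -0.0, 0.001]
ft_force: [-1.7, 0.6, 5.9]
grip_width: 0.252
grasp_force: 79.0
```

Request:
{"op": "carry_out", "data": {"motion": [{"xyz":[0.002,0,-0.003],"angular":[0,0,0]},{"xyz":[0.03,0,-0.004],"angular":[0,0,0]},{"xyz":[0.07,0,-0.01],"angular":[0,0,0]},{"xyz":[0.09,0,-0.05],"angular":[0,0,0]},{"xyz":[0.09,0,-0.08],"angular":[0,0,0]},{"xyz":[0.09,0,-0.08],"angular":[0,0,0]}]}}

```text
clock: 106.25
position: [0.4915, -0.0356, 0.0832]
ee_rot: [-0.052, 0.999, -0.001, 0.003]
ft_force: [1.6, 0.2, -1.0]
grip_width: 0.255
grasp_force: 79.4
```

Run:
```python
from h import *
where(); go(.454,.240,.075,178.2)
```

```text
t 106.25 pos [ 0.4915 -0.0356  0.0832] yaw -174.02 tilt [ 0.0064 -0.0026] q [ 0.7   0.24 -0.79  1.92  0.2   1.05  1.5 ] F [ 1.6  0.2 -1. ] w 0.255 gf 79.4
xyz [0.0086, 0.2781, 0.0073] ang [-0.16, 0.36, 7.78]
```

Request:
{"op": "carry_out", "data": {"motion": [{"xyz":[0.008,0.278,0],"angular":[0,0,7.8]},{"xyz":[0.008,0.278,0],"angular":[0,0,7.8]},{"xyz":[0.008,0.278,0],"angular":[0,0,7.8]},{"xyz":[0.008,0.278,0],"angular":[0,0,7.8]},{"xyz":[0.008,0.278,0],"angular":[0,0,7.8]},{"xyz":[0.008,0.278,0],"angular":[0,0,7.8]},{"xyz":[0.008,0.278,0],"angular":[0,0,7.8]},{"xyz":[0.008,0.278,0],"angular":[0,0,7.8]},{"xyz":[0.008,0.278,0],"angular":[0,0,7.8]}]}}

```text
clock: 107.15
position: [0.4525, 0.2393, 0.0785]
ee_rot: [0.016, 1.0, -0.0, -0.0]
ft_force: [-0.5, 0.2, -3.1]
grip_width: 0.252
grasp_force: 79.5
```

Run:
```python
from h import *
where(); go(.454,.240,-.006,178.2); c=snap('wrist','w27'); h=cv2.cvtColor(c['img'],cv2.COLOR_RGB2HSV).astype(int)
red=((h[:,:,0]<6)|(h[:,:,0]>174))&(h[:,:,1]>170)&(h[:,:,2]>60)
k,l,s,ce=cv2.connectedComponentsWithStats(red.astype(np.uint8)); print([s[i].tolist() for i in range(1,k) if s[i,4]>300])
b=(h[:,:,0]>100)&(h[:,:,0]<130)&(h[:,:,1]>120); print([(r,np.nonzero(b[r])[0].min()) for r in(60,90,120,150)])
```

```text
t 107.15 pos [0.4525 0.2393 0.0785] yaw 178.13 tilt [-0.0007 -0.001 ] q [ 0.22  0.33 -0.91  1.87  0.3   1.08  0.74] F [-0.5  0.2 -3.1] w 0.252 gf 79.5
xyz [-0.0015, 0.0009, 0.0845] ang [-0.06, -0.04, -0.07]
[[193, 40, 111, 120, 12443], [312, 66, 73, 71, 4696], [400, 70, 83, 69, 4826]]
[(60, np.int64(173)), (90, np.int64(176)), (120, np.int64(178)), (150, np.int64(180))]
```

Request:
{"op": "carry_out", "data": {"motion": [{"xyz":[-0.002,0,0.04],"angular":[0,0,0]},{"xyz":[-0.002,0,0.065],"angular":[0,0,0]},{"xyz":[-0.002,0,0.08],"angular":[0,0,0]},{"xyz":[-0.002,0,0.0835],"angular":[0,0,0]},{"xyz":[-0.002,0,0.085],"angular":[0,0,0]},{"xyz":[-0.002,0,0.085],"angular":[0,0,0]}]}}

```text
clock: 107.8
position: [0.4552, 0.2407, -0.0048]
ee_rot: [0.016, 1.0, 0.0, 0.001]
ft_force: [-0.1, 0.1, -3.2]
grip_width: 0.257
grasp_force: 79.5
```

Request:
{"op": "carry_out", "data": {"motion": [{"xyz":[0,0,0],"angular":[0,0,0]},{"xyz":[0,0,0],"angular":[0,0,0]},{"xyz":[0,0,0],"angular":[0,0,0]},{"xyz":[0,0,-0.02],"angular":[0,0,0]},{"xyz":[0,0,-0.06],"angular":[0,0,0]},{"xyz":[0,0,-0.1],"angular":[0,0,0]},{"xyz":[0,0,-0.15],"angular":[0,0,0]},{"xyz":[0,0,-0.2],"angular":[0,0,0]}], "hand": 0.45}}

```text
clock: 108.6
position: [0.4539, 0.2405, 0.1963]
ee_rot: [0.015, 1.0, -0.0, 0.0]
ft_force: [1.9, 0.5, 0.1]
grip_width: 0.45
grasp_force: 0.0
```

Request:
{"op": "carry_out", "data": {"motion": [{"xyz":[0.05,-0.05,-0.03],"angular":[0,0,0]},{"xyz":[0.05,-0.1,-0.06],"angular":[0,0,0]},{"xyz":[0.05,-0.15,-0.06],"angular":[0,0,0]},{"xyz":[0.05,-0.2,-0.06],"angular":[0,0,0]},{"xyz":[0.05,-0.25,-0.06],"angular":[0,0,0]},{"xyz":[0.05,-0.3,-0.06],"angular":[0,0,0]},{"xyz":[0.05,-0.35,-0.06],"angular":[0,0,0]},{"xyz":[0.05,-0.4,-0.06],"angular":[0,0,0]},{"xyz":[0.05,-0.45,-0.06],"angular":[0,0,0]},{"xyz":[0.05,-0.45,-0.06],"angular":[0,0,0]}]}}

```text
clock: 109.6
position: [0.3892, -0.2116, 0.2543]
ee_rot: [0.017, 1.0, -0.0, 0.0]
ft_force: [0.1, 0.3, 0.7]
grip_width: 0.449
grasp_force: 0.0
```

Run:
```python
from h import *
where(); c=snap('top','t28'); cv2.imwrite('pics/t28b.png',cv2.resize(c['img'][40:280,80:400][:,:,::-1],(800,600),interpolation=cv2.INTER_CUBIC))
```

```text
t 109.6 pos [ 0.3892 -0.2116  0.2543] yaw 178.0 tilt [ 0.     -0.0008] q [ 0.81 -0.08 -0.39  1.82 -0.03  1.4   1.96] F [0.1 0.3 0.7] w 0.449 gf 0.0
```

View pics/t28b.png

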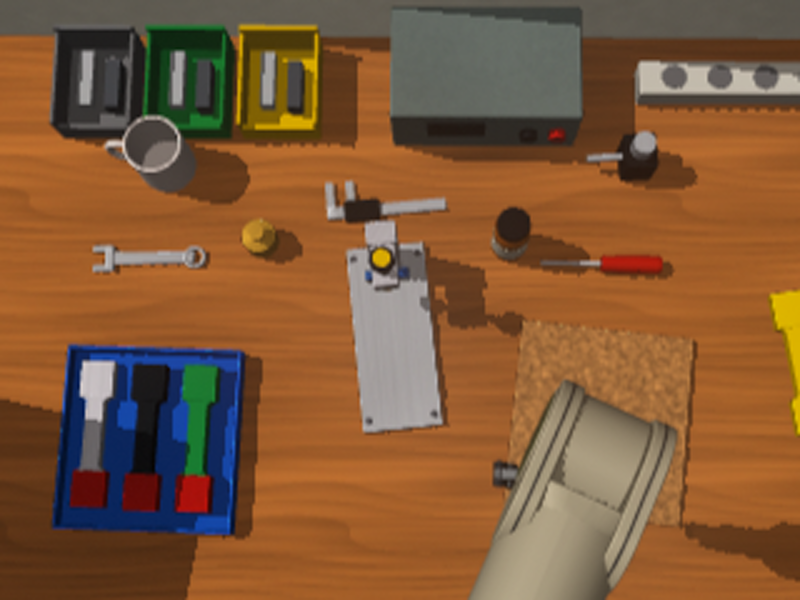

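The last picture shows the three bars lying flat side by side in the tray at (92,432), (145,436) and (197,437). The gauge is clear with its knob up at (382,258), and the bystanders are where they were.

```bash
python3 -c "
from workcell import *
print(hand_in())"
```

```text
the job is handed in; nothing more can be done
None
```

All three specimens (aluminium, black, green) were gauged on both heads in that order and lie side by side in the tray with the foot back up; the job is handed in at about 110 s of the 210 s. While I was calibrating the finger height early on, the fingertips pressed the aluminium bar on the board with about 67 N vertically, under the 120 N wrist limit.

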